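# Close a split fossil slab with its own counterpart

### The arm

A 6-joint arm with a two-finger parallel gripper is mounted at the origin on the work surface. World frame = base frame: x ahead of the robot, y to its left, z up, the work surface at z = 0. Lengths are in m, angles in rad, forces in N, time in s.
With the tool pointing down it reaches from about 0.35 to 0.775 m from the base axis. Payload 7.3 kg.
Tool frame: the origin (TCP) lies at the very end of the fingers, on their centre line; the grasp point (between the pads) lies 19 mm behind it; z points along the fingers, y is the line along which they close (so a half turn about z gives the same grasp; the last joint's range is limited). The gripper opens to 92 mm and grips with 3 to 60 N. Pads are 19 mm wide; open, the fingers measure 130 mm over their backs; the gripper's body (75 mm by 190 mm) begins 47 mm behind the grasp point.
Start: joints at [0.961, 0.342, 1.524, -0, 1.275, -0.146], TCP at [0.235, 0.47, 0.204] pointing down, gripper open.
Joint ranges: [-2.53, 2.53], [-0.77, 2.02], [0.04, 2.7], [-1, 4.14], [0.28, 2.66], [-3.11, 3.11]. Speed limits (rad/s): [2.57, 2.57, 3.14, 3.14, 3.14, 3.14].

### API

Orientations are given as [roll, pitch, yaw] about the fixed x, y, z axes, in that order (R = Rz(yaw) Ry(pitch) Rx(roll)).
In Python, from cell import observe, read_camera, get_calibration, hand_in, search_frame gives the robot as it stands.
- The arm moves only by the tool step_arm, never from a script. Its argument "commands" is a list of rows, each an object with "translation": the shift along the tool's x, y, z in mm, a list of three; "roll": the turn about the tool's z in rad. In form: [{"translation": [x, y, z], "roll": roll}, ...]. A call has 1 to 20 rows; each row shifts and turns the commanded pose from where the row before left it, along the tool's axes as they then stand; what a row does not reach is not made up. A row lasts 1/12 s, in which the tool goes at most 41.7 mm and 7.16 degrees, less where a joint would pass 70% of its speed; a pose out of reach is approached as far as the arm can. A call is refused whole if a number of a shift passes 41.7 or a number of a turn 0.125, either way. A call with a gripper value outside its range is refused whole. "fingers" is the opening, from 0 (shut) to 1 (fully open), set as the call begins (left out, the last holds). The fingers move at their own pace and stop on an object; "grip_force" is the grip in N (left out, the last holds). Time passes only in rows, so rows that do not move let the fingers close. It gives the time, the measured TCP pose, the force, the opening and the grip force at its end, in the units of the state.
- observe(): the state, without advancing time (a new reading comes with each control period).
- read_camera(name): name is "scene" or "side" or "wrist"; returns the picture (400x640x3 uint8, red, green, blue); there is no depth.
- get_calibration(name): a dict with "camera_matrix" (3x3 intrinsics, pixels), "world_from_camera" (4x4, takes a point from camera to world coordinates). Camera axes: x right, y up, looking along -z (the intrinsics and any distortion apply to the point x, -y, -z); pixel columns grow to the right and rows downward; lengths in m; the calibration is good to about 2 mm. A picture is of the moment at which its call begins: read the wrist's pose just before it. get_calibration takes no time and is no camera call; for the wrist camera it gives the pose at the moment of the call.
- hand_in(): hands the job in; it is judged then, once.
Trained networks look in the newest picture that a camera, given by its name, has taken for a name from the list of things; names that differ only in an ending like _2 or _b are one class to them, and where a whole thing is asked for, a point or a joint stands for the part that bears it (a point fixed in the world has none). Each returns a list of dicts, best first, with "confidence" (0 to 1); they miss things now and then, are a little off and sometimes report something else, mostly with a low value. They report only what shows in the picture. A call takes as long as a camera call. They do not tell look-alikes from the thing itself.
- search_frame(camera, name): "at" ([x, y, z] in m, in world coordinates, good to about 4 mm: the middle of the surface that is visible of it).
The state is a dict: "time": time; "qpos": joint angles; "qvel": joint speeds; "joint_efforts": joint torques, N m; "tool_pos": TCP position; "tool_rot": TCP orientation; "contact_force": force on the tool from outside, world axes, zero at the start; "torque": the same for the moment, N m; "opening": finger opening in m; "grip_force": force on a finger pad.
Only numpy, scipy, OpenCV 4.12 (cv2) and the standard library are available. Lean on these libraries where they do the work, as an engineer would, in place of code of your own. Each camera call takes 0.05 s, during which the arm holds its last target. There are 200 camera calls.

### The job

The lower half of a split fossil slab lies in the tray with its trilobite standing up. Find, among the three loose pieces lying face up, the one whose hollow is the mould of that trilobite, turn it over and lay it gently face down on the half in the tray, so that the two original halves close up flush with no gap. Leave the other two pieces and everything else on the bench where they lie.

Things in the scene. Friction and masses are not known exactly. Their poses are not given: they have to be found in the camera images.
- tray: Shallow open work tray, fixed to the bench: 80 x 64 mm outside (long side along its x), buff walls 3 mm thick and 12 mm high, dark grey liner 4 mm thick. Origin: centre of its underside, on the bench. z up.
- part: Lower half of the split slab, grey-buff limestone, split face up, loose in the tray with 4 mm of play each way. 66 (x) x 50 (y) x 30 mm (z) to its flat split face; a dark brown trilobite stands on the face. The corner at +x +y is broken off (6 mm). Origin: centre of its underside, on the liner, 4 mm above the bench. z up.
- part_face (a point): Centre of the part's flat split face, 30 mm above the part's origin, 34 mm above the bench; axes as part.
- part_fossil (a point): Centre of the foot of the trilobite, in the plane of the part's split face, 5 mm towards +x and 3 mm towards -y of part_face. The trilobite is a mound 40 mm (x) x 26 mm (y) at its foot and 6 mm high, its steep sides leaning in 0.13 mm per mm of height.
- counterpart: Upper half of the same slab: 66 (x) x 50 (y) x 24 mm (z), 0.15 to 0.24 kg, starting flat on its back, split face up, its x within 60 degrees of the part's x. Sawn square: it stands alone on a 50 x 24 mm end or a 66 x 24 mm side. Broken corner at -x +y. Origin: centre of its back (underside at the start); z points out of the split face.
- counterpart_face (a point): Centre of the counterpart's flat split face, 24 mm from its origin along its z. Closed, it meets part_face, with the counterpart's z down, its y along the part's y, its x against the part's x (the broken corners meet). Put on any other way round it stands proud by millimetres and does not close. Axes as counterpart.
- counterpart_mould (a point): Centre of the mouth of the trilobite's mould, in the plane of the counterpart's split face, 5 mm towards its -x and 3 mm towards its -y of counterpart_face: a dark brown hollow 42 mm (x) x 28 mm (y) at its mouth, 6.8 mm deep, sides as steep as the trilobite's, about 0.9 mm of play all round the trilobite.
- stray_round: A piece of another slab, greyer, 64 x 52 x 24 mm, lying face up: a round hollow with a spiral (ammonite mould), 32 mm across. Does not fit. Origin: centre of its underside.
- stray_small: A piece of another slab, of the same colour, 68 x 50 x 24 mm, lying face up: the mould of a smaller trilobite, 32 x 21 mm. Does not fit. Origin: centre of its underside.
- loupe: Folding hand lens, steel barrel 28 mm across with a black cover to its +x, 64 mm long over all, 15 mm high. Origin: under the barrel.
- pen: Black ball pen lying along its x, 132 mm long, 10 mm thick. Origin: under its middle.
- slide_box: Closed blue box for microscope slides, 90 (x) x 64 (y) x 35 mm high. Origin: centre of its underside.
- eraser: White eraser in a green sleeve, 44 (x) x 20 x 12 mm. Origin: centre of its underside.
- brush: Dusting brush lying along its x, about 170 mm long, wooden handle to -x. Origin: underside near its middle.
Not all that is in view belongs to the job. What is shaped like the counterpart but green or yellow is not meant. There is more than one size of the tray; the one meant has the size given above.

How it is judged:
By the outcome, as a careful person would: the job done as asked, in the order asked, and still so for the second after the job is handed in, with the robot touching nothing.
It also fails if it takes over 58 s, if anything falls off the work surface, if the arm or the gripper's body presses on something with over 40 N, if the wrist force passes 120 N, or if a joint passes its speed limit or range.

## Working session

There is one attempt and no reset: what is moved stays moved. The work goes in short steps, Python scripts to look and compute and a tool call to move; the robot and the scene stay as the last step left them, time stands still between calls to the robot, and variables do not carry over. Pictures are saved under pics/ and viewed, at most 10 in all, crops included, and the job is handed in when it is done.

Besides the shell and the picture viewer there is one more tool, called after "Emit:" by a JSON object that holds its "name" and its "arguments". step_arm: Moves the arm, as the interface text tells. Its arguments: {"type":"object","properties":{"commands":{"type":"array"},"fingers":{"type":"number"},"grip_force":{"type":"number"}},"required":["commands"]}

```bash
mkdir -p pics; ls
python3 - <<'E'
from cell import *
import cv2,numpy as np
s=observe();print(s)
for c in ["scene","side","wrist"]:
    im=read_camera(c);cv2.imwrite(f"pics/{c}0.png",im[:,:,::-1])
    k=get_calibration(c);print(c,np.round(k["camera_matrix"],1).tolist(),np.round(k["world_from_camera"],3).tolist(),[x for x in k if x not in("camera_matrix","world_from_camera")])
for c in ["scene","side"]:
  for n in ["tray","part","counterpart","counterpart_mould","stray_round","stray_small"]:
    print(c,n,[(np.round(d["at"],3).tolist(),round(d["confidence"],2)) for d in search_frame(c,n)][:4])
E
```

```text
pics
{'time': 0.0, 'qpos': array([ 9.60976511e-01,  3.42712697e-01,  1.52504604e+00, -3.87149483e-05,
        1.27540374e+00, -1.45971381e-01]), 'qvel': array([ 0.00040353, -0.00190644,  0.00037461, -0.00173532, -0.00035848,
       -0.00010426]), 'joint_efforts': array([ 1.35168789e-04, -4.31250679e+01, -2.44216722e+01,  7.17248255e-02,
        5.59438672e-02, -1.07883723e-04]), 'tool_pos': array([0.23459285, 0.46915638, 0.20284008]), 'tool_rot': array([-3.14003414e+00, -1.91708996e-04,  2.67775537e+00]), 'contact_force': array([-0.44545075,  0.13879202,  1.34275543]), 'torque': array([0.01896329, 0.01311491, 0.05344535]), 'grip_force': 0.0, 'opening': 0.0916643191288734}
scene [[394.0, 0.0, 324.4], [0.0, 394.0, 203.0], [0.0, 0.0, 1.0]] [[-0.864, -0.394, 0.312, 0.864], [0.502, -0.694, 0.515, 0.568], [0.013, 0.602, 0.798, 0.925], [0.0, 0.0, 0.0, 1.0]] []
side [[399.4, 0.0, 320.6], [0.0, 399.4, 201.1], [0.0, 0.0, 1.0]] [[0.788, 0.301, -0.537, 0.036], [-0.615, 0.409, -0.674, -0.625], [0.017, 0.861, 0.508, 0.535], [0.0, 0.0, 0.0, 1.0]] []
wrist [[306.2, 0.0, 320.6], [0.0, 306.2, 202.9], 
[... 388 characters left out ...]
[([0.353, -0.046, 0.021], 0.87), ([0.379, 0.137, 0.022], 0.68), ([0.509, 0.068, 0.023], 0.62)]
scene stray_round [([0.534, 0.203, 0.024], 0.96)]
scene stray_small [([0.492, 0.364, 0.016], 0.55), ([0.48, -0.176, 0.03], 0.21)]
side tray [([0.45, -0.218, 0.009], 0.74), ([0.474, -0.386, 0.006], 0.67), ([0.32, -0.227, 0.003], 0.66)]
side part [([0.462, -0.205, 0.031], 0.81)]
side counterpart [([0.342, -0.066, 0.017], 0.9), ([0.502, 0.053, 0.016], 0.83), ([0.37, 0.128, 0.018], 0.61)]
side counterpart_mould [([0.372, 0.124, 0.02], 0.96), ([0.342, -0.064, 0.021], 0.82), ([0.699, -0.351, 0.014], 0.71), ([0.503, 0.051, 0.021], 0.59)]
side stray_round []
side stray_small [([0.484, 0.344, 0.016], 0.81)]
```

View pics/scene0.png

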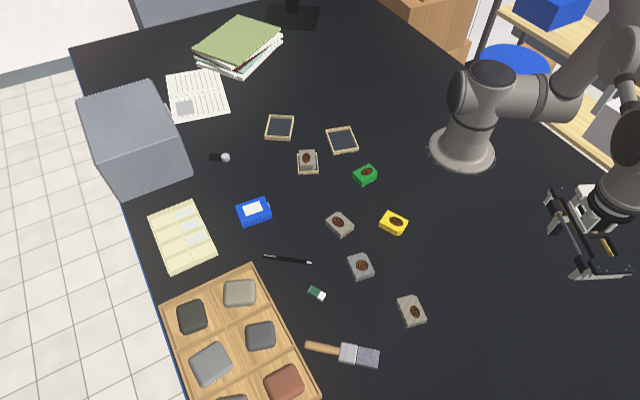

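View pics/side0.png

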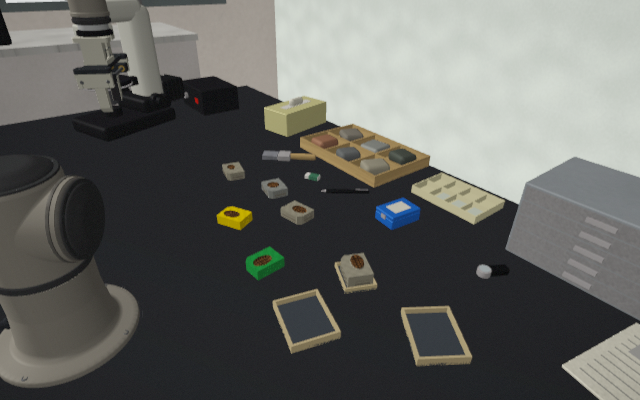

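The scene view shows the part in its tray at (308,160). The three natural candidates are at (340,223), (361,265) (greyer, so the round one) and (411,310). Next I'll rectify close-ups of each.

```bash
cat > h.py <<'E'
import numpy as np,cv2
from cell import *
def proj(c,P,k=None):
    k=k or get_calibration(c);T=np.linalg.inv(k["world_from_camera"])
    p=(T[:3,:3]@np.asarray(P,float).T).T+T[:3,3]
    p=p*[1,-1,-1];q=(k["camera_matrix"]@p.T).T
    return q[:,:2]/q[:,2:]
def rect(im,c,cx,cy,z,half=.06,n=360,k=None):
    # top-down: right = +x, up = +y
    W=np.array([[cx-half,cy+half,z],[cx+half,cy+half,z],[cx+half,cy-half,z],[cx-half,cy-half,z]])
    H=cv2.getPerspectiveTransform(np.float32([[0,0],[n,0],[n,n],[0,n]]),np.float32(proj(c,W,k)))
    return cv2.warpPerspective(im,H,(n,n),flags=cv2.INTER_CUBIC|cv2.WARP_INVERSE_MAP)
E
python3 - <<'E'
from h import *
rows=[]
for c in ["scene","side"]:
    im=cv2.imread(f"pics/{c}0.png")
    rows.append(np.hstack([rect(im,c,x,y,z,.05,200) for x,y,z in [(.507,.062,.024),(.534,.2,.024),(.488,.354,.024),(.472,-.19,.034)]]))
cv2.imwrite("pics/r1.png",np.vstack(rows))
E
```

```text
(no output)
```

View pics/r1.png

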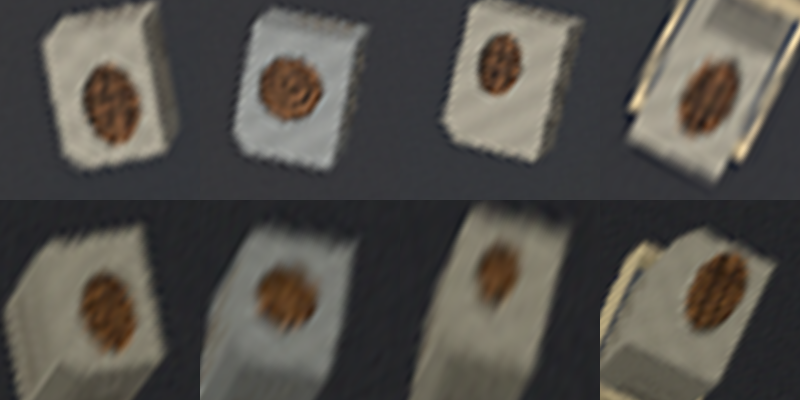

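The first piece, at about (0.507, 0.062), has the large trilobite hollow, about 40 mm long. The piece at y=0.354 has the smaller one. I'll move the wrist camera over the first piece to measure it.

Emit:
{"name": "step_arm", "arguments": {"commands": [{"translation": [-32.7, -18.6, 2], "roll": 0}, {"translation": [-32.7, -18.6, 2], "roll": 0}, {"translation": [-32.7, -18.6, 2], "roll": 0}, {"translation": [-32.7, -18.6, 4], "roll": 0}, {"translation": [-32.7, -18.6, 4], "roll": 0}, {"translation": [-32.7, -18.6, 6], "roll": 0}, {"translation": [-32.7, -18.6, 6], "roll": 0}, {"translation": [-32.7, -18.6, 6], "roll": 0}, {"translation": [-32.7, -18.6, 6], "roll": 0}, {"translation": [-32.7, -18.6, 6], "roll": 0}, {"translation": [-32.7, -18.6, 6], "roll": 0}, {"translation": [-32.7, -18.6, 6], "roll": 0}, {"translation": [-32.7, -18.6, 6], "roll": 0}, {"translation": [0, 0, 0], "roll": 0}, {"translation": [0, 0, 0], "roll": 0}]}}

```text
time: 2.0
tool_pos: [0.5073, 0.0616, 0.1409]
tool_rot: [-3.141, -0.001, 2.674]
contact_force: [-0.3, -0.1, -0.3]
opening: 0.0922
grip_force: 0.0
```

```bash
cat >> h.py <<'E'
def look(name,spots,half=.05,n=400):
    s=observe();k=get_calibration("wrist");im=read_camera("wrist")[:,:,::-1].copy()
    cv2.imwrite(f"pics/{name}_raw.png",im)
    np.save(f"pics/{name}_k.npy",k,allow_pickle=True)
    cv2.imwrite(f"pics/{name}.png",np.hstack([rect(im,"wrist",x,y,z,half,n,k) for x,y,z in spots]))
    print(s["time"],s["tool_pos"],s["tool_rot"],s["qpos"])
E
python3 - <<'E'
from h import *
look("w1",[(.507,.062,.024)],.05,500)
for n in ["counterpart","counterpart_mould"]: print(n,search_frame("wrist",n))
E
```

```text
2.0 [0.50731423 0.06157899 0.14093825] [-3.14136513e+00 -9.45071140e-04  2.67416912e+00] [-2.94024110e-02  3.77871385e-01  1.65599665e+00  2.17636752e-04
  1.10867698e+00 -1.13287244e+00]
counterpart [{'at': [0.3445, -0.0467, 0.0265], 'confidence': 0.94}, {'at': [0.3775, 0.1278, 0.025], 'confidence': 0.72}, {'at': [0.51, 0.0629, 0.02], 'confidence': 0.69}]
counterpart_mould [{'at': [0.5078, 0.0619, 0.0259], 'confidence': 0.98}, {'at': [0.345, -0.0541, 0.0239], 'confidence': 0.88}, {'at': [0.3776, 0.1267, 0.023], 'confidence': 0.77}]
```

View pics/w1.png

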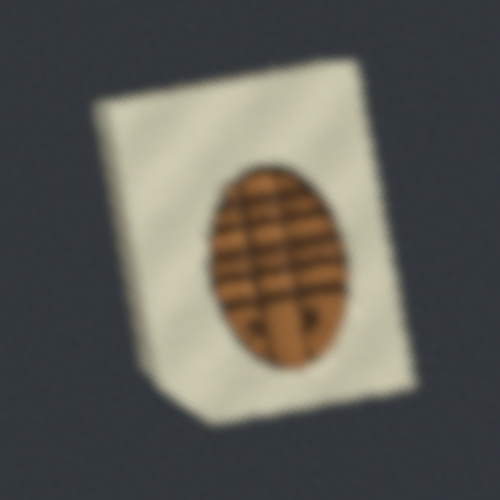

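The close view confirms it. The hollow is about 41 mm long and the broken corner is lower left (about (175,400)), which is -x +y. The face centre is at (265,245), so world (0.510, 0.063), and the yaw is about 100.5°. I'll turn the tool to match and go down over the +x end.

Emit:
{"name": "step_arm", "arguments": {"commands": [{"translation": [0, 0, 5], "roll": 0.115}, {"translation": [0, 0, 5], "roll": 0.115}, {"translation": [0, 0, 5], "roll": 0.115}, {"translation": [0, 0, 5], "roll": 0.115}, {"translation": [0, 0, 5], "roll": 0.115}, {"translation": [0, 0, 5], "roll": 0.115}, {"translation": [0, 0, 5], "roll": 0.115}, {"translation": [0, 0, 5], "roll": 0.115}, {"translation": [13, 1.5, 10], "roll": 0}, {"translation": [13, 1.5, 10], "roll": 0}, {"translation": [0, 0, 15], "roll": 0}, {"translation": [0, 0, 0], "roll": 0}, {"translation": [0, 0, 0], "roll": 0}]}}

```text
time: 3.23
tool_pos: [0.5042, 0.0904, 0.0666]
tool_rot: [-3.141, -0.0, 1.76]
contact_force: [0.5, -0.6, -0.2]
opening: 0.0915
grip_force: 0.0
```

Run:
```python
from h import *
look("w2",[(.51,.063,.024)],.05,500)
```

```text
3.2333 [0.50416405 0.09039997 0.06663293] [-3.14059321e+00 -2.36564854e-04  1.76002485e+00] [ 2.76544362e-02  4.74576297e-01  1.74075247e+00  9.08759628e-05
  9.27288381e-01 -1.61628770e-01]
```

View pics/w2_raw.png

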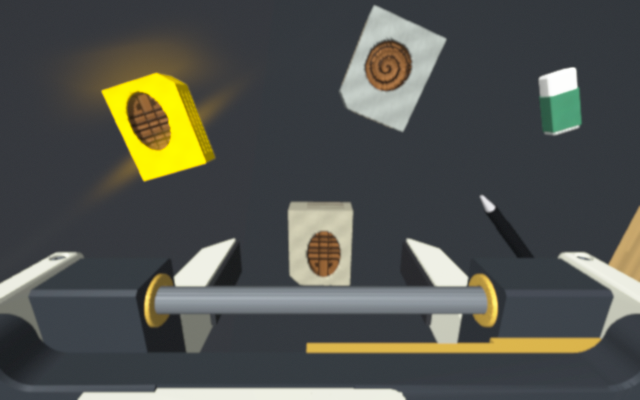

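The block is aligned and centred between the fingers. I'll go down and close with a light grip.

Emit:
{"name": "step_arm", "arguments": {"commands": [{"translation": [-1, 0, 20], "roll": 0}, {"translation": [-1, 0, 20], "roll": 0}, {"translation": [0, 0, 15], "roll": 0}, {"translation": [0, 0, 6], "roll": 0}, {"translation": [0, 0, 2], "roll": 0}, {"translation": [0, 0, 0], "roll": 0}], "fingers": 1}}

```text
time: 3.78
tool_pos: [0.5058, 0.0873, 0.0041]
tool_rot: [3.141, 0.0, 1.758]
contact_force: [-0.3, -0.1, -0.7]
opening: 0.0919
grip_force: 0.0
```

Emit:
{"name": "step_arm", "arguments": {"commands": [{"translation": [0, 0, 0], "roll": 0}, {"translation": [0, 0, 0], "roll": 0}, {"translation": [0, 0, 0], "roll": 0}, {"translation": [0, 0, 0], "roll": 0}, {"translation": [0, 0, 0], "roll": 0}, {"translation": [0, 0, 0], "roll": 0}, {"translation": [0, 0, 0], "roll": 0}, {"translation": [0, 0, 0], "roll": 0}], "fingers": 0, "grip_force": 5}}

```text
time: 4.45
tool_pos: [0.5054, 0.0873, 0.0035]
tool_rot: [3.142, -0.0, 1.758]
contact_force: [0.3, 0.0, -0.2]
opening: 0.0431
grip_force: 0.0
```

Run:
```python
from h import *
print(observe())
look("w3",[(.51,.063,.024)],.05,500)
im=read_camera("side")[:,:,::-1];cv2.imwrite("pics/s3.png",im)
a=cv2.imread("pics/w3_raw.png")[60:400,150:500]
p=proj("side",[[.51,.063,.03]])[0].astype(int);print(p)
b=im[p[1]-60:p[1]+60,p[0]-60:p[0]+60];b=cv2.resize(b,(340,340),interpolation=cv2.INTER_CUBIC)
cv2.imwrite("pics/c3.png",np.hstack([a,b]))
```

```text
{'time': 4.45, 'qpos': array([ 2.14811823e-02,  5.72841273e-01,  1.79260741e+00,  1.13662086e-04,
        7.76075204e-01, -1.65583967e-01]), 'qvel': array([-6.65376712e-05,  1.21245274e-03,  1.87124490e-03,  1.77659008e-03,
       -2.81802568e-03,  7.02777538e-04]), 'joint_efforts': array([ 2.69242664e-03, -4.64661491e+01, -1.62665391e+01,  5.23193856e-02,
        5.03559737e-02,  1.04712631e-04]), 'tool_pos': array([0.5053753 , 0.08730254, 0.00354645]), 'tool_rot': array([ 3.14151171e+00, -6.72012989e-05,  1.75778036e+00]), 'contact_force': array([ 0.29395186,  0.00615968, -0.15762901]), 'torque': array([-0.11715345,  0.09739291,  0.01661795]), 'grip_force': 0.0, 'opening': 0.04312378847154744}
4.45 [0.5053753  0.08730254 0.00354645] [ 3.14151171e+00 -6.72012989e-05  1.75778036e+00] [ 2.14811823e-02  5.72841273e-01  1.79260741e+00  1.13662086e-04
  7.76075204e-01 -1.65583967e-01]
[296 205]
```

View pics/c3.png

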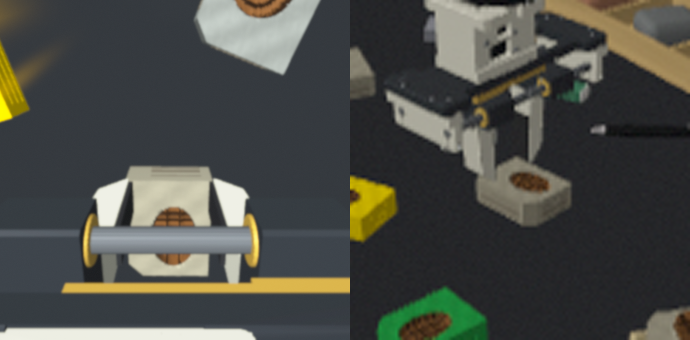

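Emit:
{"name": "step_arm", "arguments": {"commands": [{"translation": [0, 0, 0], "roll": 0}, {"translation": [0, 0, 0], "roll": 0}, {"translation": [0, 0, 0], "roll": 0}, {"translation": [0, 0, 0], "roll": 0}]}}

```text
time: 4.88
tool_pos: [0.5054, 0.0873, 0.0035]
tool_rot: [3.142, -0.0, 1.758]
contact_force: [0.5, -0.1, 0.1]
opening: 0.0087
grip_force: 0.0
```

Run:
```python
from h import *
look("w4",[(.51,.063,.024)],.05,500)
im=read_camera("side")[:,:,::-1];im2=read_camera("scene")[:,:,::-1]
k=get_calibration("wrist")
t=observe()["tool_pos"];print(proj("wrist",[t,t+[0,0,.02],[.5053,.0955,.024]],k),proj("side",[t]),proj("scene",[t]))
a=cv2.imread("pics/w4_raw.png")[60:400,150:500]
def crop(im,c):
    p=proj(c,[[.51,.063,.03]])[0].astype(int)
    return cv2.resize(im[p[1]-45:p[1]+45,p[0]-30:p[0]+30],(225,340),interpolation=cv2.INTER_CUBIC)
cv2.imwrite("pics/c4.png",np.hstack([a,crop(im,"side"),crop(im2,"scene")]))
```

```text
4.8833 [0.50537858 0.08730398 0.0035273 ] [ 3.14151855e+00 -6.53556519e-05  1.75781885e+00] [ 2.14858705e-02  5.72880653e-01  1.79260390e+00  1.09459839e-04
  7.76045782e-01 -1.65614764e-01]
[[319.88933074 238.65247046]
 [319.81325265 252.77587454]
 [322.35188627 240.47970652]] [[289.96300074 211.21151565]] [[344.4540627  231.63734636]]
```

View pics/c4.png

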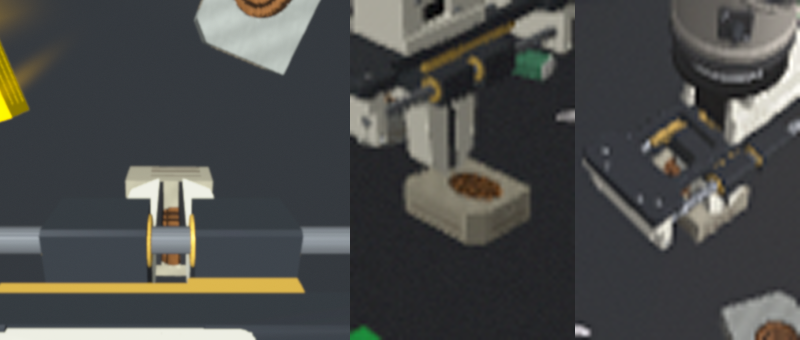

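The fingers closed past the end of the block. I'll raise the arm and measure where the block is now.

Emit:
{"name": "step_arm", "arguments": {"commands": [{"translation": [0, 0, -20], "roll": 0}, {"translation": [0, 0, -30], "roll": 0}, {"translation": [0, 0, -30], "roll": 0}, {"translation": [0, 0, -30], "roll": 0}, {"translation": [0, 0, -20], "roll": 0}, {"translation": [0, 0, 0], "roll": 0}, {"translation": [0, 0, 0], "roll": 0}, {"translation": [0, 0, 0], "roll": 0}], "fingers": 1}}

```text
time: 5.7
tool_pos: [0.5047, 0.0873, 0.1326]
tool_rot: [-3.14, -0.0, 1.758]
contact_force: [-1.4, 0.6, -1.0]
opening: 0.0495
grip_force: 0.0
```

Run:
```python
from h import *
look("w5",[(.51,.063,.024)],.05,500)
im=cv2.imread("pics/w5.png"); im1=cv2.imread("pics/w1.png")
for c in ["side","scene"]:
    a=read_camera(c)[:,:,::-1];cv2.imwrite(f"pics/{c}5.png",a)
for nm,i in(("w1",im1),("w5",im)):
    h=cv2.cvtColor(i,cv2.COLOR_BGR2HSV); m=((h[:,:,1]>110)&(h[:,:,2]>60)).astype(np.uint8)
    n,l,st,ce=cv2.connectedComponentsWithStats(m);j=1+np.argmax(st[1:,4]);print(nm,"hollow",ce[j],st[j])
    g=cv2.cvtColor(i,cv2.COLOR_BGR2GRAY);m=(g>100).astype(np.uint8);c=cv2.findContours(m,0,2)[0];c=max(c,key=cv2.contourArea);print(cv2.minAreaRect(c))
cv2.imwrite("pics/c5.png",np.hstack([im1[::2,::2],im[::2,::2]]))
```

```text
5.7 [0.50465309 0.08725567 0.13263343] [-3.14014320e+00 -3.03679216e-04  1.75780687e+00] [ 2.14320883e-02  3.89450202e-01  1.66370827e+00  6.83772096e-05
  1.08991387e+00 -1.65610347e-01]
w1 hollow [278.86738941 267.79997945] [  214   171   131   195 19463]
((255.93603515625, 245.6479949951172), (343.9967041015625, 270.4747619628906), 79.69515228271484)
w5 hollow [264.6007734  272.12735241] [  200   175   130   195 19395]
((243.18804931640625, 240.2839813232422), (367.34124755859375, 260.72552490234375), 79.69515228271484)
```

View pics/c5.png

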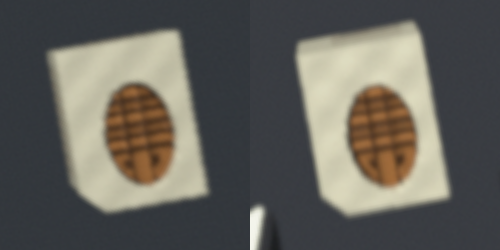

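Between the two views the block hasn't moved. In the wrist pictures the fingertips look higher than the reported TCP, so I'll check that against marked TCP projections.

Run:
```python
from h import *
s=observe();t=s["tool_pos"];yaw=s["tool_rot"][2];o=s["opening"];print(o)
ty=np.array([np.sin(yaw),-np.cos(yaw),0])
P=[t-ty*o/2,t+ty*o/2,t-ty*o/2+[0,0,.03],t+ty*o/2+[0,0,.03]]
cols=[(0,0,255),(0,0,255),(0,255,0),(0,255,0)]
pan=[]
for c in ["side","scene","wrist"]:
    k=get_calibration(c);im=read_camera(c)[:,:,::-1];q=proj(c,P,k);m=q.mean(0).astype(int)
    w,h=(160,110) if c=="wrist" else (60,60)
    y0,x0=max(0,m[1]-h),max(0,m[0]-w);cr=im[y0:m[1]+h,x0:m[0]+w];f=390/cr.shape[1]
    cr=cv2.resize(cr,None,fx=f,fy=f,interpolation=cv2.INTER_CUBIC)
    for a,col in zip(q,cols): cv2.drawMarker(cr,tuple(int(v) for v in (a-[x0,y0])*f),col,0,9,1)
    pan.append(cr)
H=np.zeros((390+pan[2].shape[0]-0,780,3),np.uint8)
H[:pan[0].shape[0],:390]=pan[0];H[:pan[1].shape[0],390:]=pan[1][:, :390]
H[390:,:390]=pan[2];cv2.imwrite("pics/m6.png",H[:600])
```

```text
0.06160662881008603
```

View pics/m6.png

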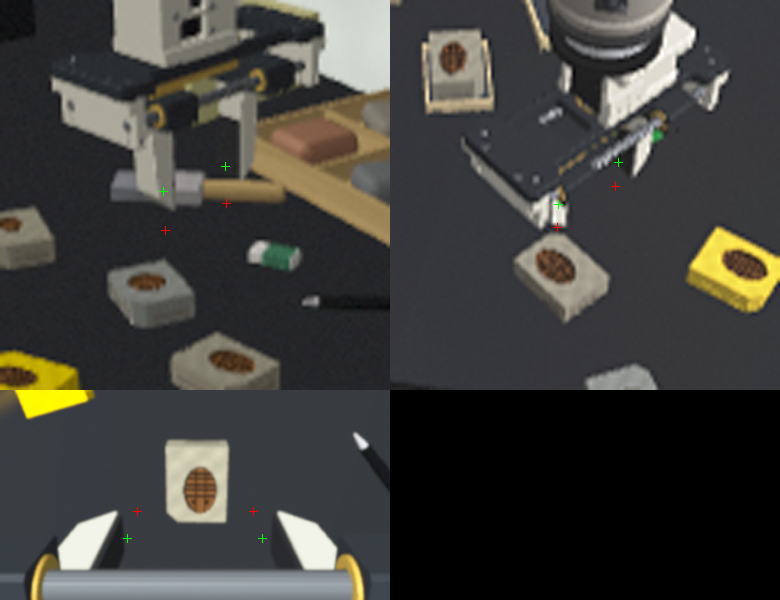

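The visible fingertips sit about 20 mm or more above the reported TCP, so the last grasp closed over the block's top. I'll go down again with the fingers open and feel for the bench.

Emit:
{"name": "step_arm", "arguments": {"commands": [{"translation": [0, 0, 25], "roll": 0}, {"translation": [0, 0, 30], "roll": 0}, {"translation": [0, 0, 30], "roll": 0}, {"translation": [0, 0, 25], "roll": 0}, {"translation": [0, 0, 15], "roll": 0}, {"translation": [0, 0, 6], "roll": 0}, {"translation": [0, 0, 3], "roll": 0}, {"translation": [0, 0, 0], "roll": 0}], "fingers": 1}}

```text
time: 6.67
tool_pos: [0.5055, 0.0873, -0.0006]
tool_rot: [-3.141, -0.0, 1.758]
contact_force: [0.9, 0.9, 0.1]
opening: 0.0919
grip_force: 0.0
```

Emit:
{"name": "step_arm", "arguments": {"commands": [{"translation": [0, 0, 2], "roll": 0}, {"translation": [0, 0, 1], "roll": 0}, {"translation": [0, 0, 0], "roll": 0}]}}

```text
time: 6.92
tool_pos: [0.5059, 0.0873, -0.0028]
tool_rot: [3.14, 0.0, 1.758]
contact_force: [0.3, 0.1, 0.8]
opening: 0.0914
grip_force: 0.0
```

Emit:
{"name": "step_arm", "arguments": {"commands": [{"translation": [0, 0, 3], "roll": 0}, {"translation": [0, 0, 2], "roll": 0}, {"translation": [0, 0, 0], "roll": 0}]}}

```text
time: 7.17
tool_pos: [0.5052, 0.0873, -0.0087]
tool_rot: [-3.141, -0.0, 1.758]
contact_force: [0.3, -0.2, -0.7]
opening: 0.0919
grip_force: 0.0
```

Emit:
{"name": "step_arm", "arguments": {"commands": [{"translation": [0, 0, 3], "roll": 0}, {"translation": [0, 0, 1], "roll": 0}, {"translation": [0, 0, 0], "roll": 0}]}}

```text
time: 7.42
tool_pos: [0.5052, 0.0873, -0.0128]
tool_rot: [-3.141, -0.0, 1.758]
contact_force: [0.2, 0.3, -0.4]
opening: 0.0914
grip_force: 0.0
```

Emit:
{"name": "step_arm", "arguments": {"commands": [{"translation": [0, 0, 2], "roll": 0}, {"translation": [0, 0, 1], "roll": 0}, {"translation": [0, 0, 0], "roll": 0}]}}

```text
time: 7.67
tool_pos: [0.5052, 0.0873, -0.0157]
tool_rot: [-3.141, -0.0, 1.758]
contact_force: [0.7, 0.0, -0.1]
opening: 0.0921
grip_force: 0.0
```

Emit:
{"name": "step_arm", "arguments": {"commands": [{"translation": [0, 0, 1], "roll": 0}, {"translation": [0, 0, 1], "roll": 0}, {"translation": [0, 0, 0], "roll": 0}]}}

```text
time: 7.92
tool_pos: [0.5052, 0.0873, -0.0176]
tool_rot: [-3.141, -0.0, 1.758]
contact_force: [0.2, 0.3, -0.3]
opening: 0.0914
grip_force: 0.0
```

Emit:
{"name": "step_arm", "arguments": {"commands": [{"translation": [0, 0, 1], "roll": 0}, {"translation": [0, 0, 1], "roll": 0}, {"translation": [0, 0, 0], "roll": 0}]}}

```text
time: 8.17
tool_pos: [0.5052, 0.0873, -0.0197]
tool_rot: [-3.141, -0.0, 1.758]
contact_force: [0.3, 0.2, -0.9]
opening: 0.0918
grip_force: 0.0
```

Emit:
{"name": "step_arm", "arguments": {"commands": [{"translation": [0, 0, 1], "roll": 0}, {"translation": [0, 0, 1], "roll": 0}, {"translation": [0, 0, 0], "roll": 0}]}}

```text
time: 8.42
tool_pos: [0.5052, 0.0873, -0.0217]
tool_rot: [-3.141, -0.0, 1.758]
contact_force: [-0.0, 0.3, 0.3]
opening: 0.0918
grip_force: 0.0
```

Emit:
{"name": "step_arm", "arguments": {"commands": [{"translation": [0, 0, 1], "roll": 0}, {"translation": [0, 0, 1], "roll": 0}, {"translation": [0, 0, 0], "roll": 0}]}}

```text
time: 8.67
tool_pos: [0.5055, 0.0873, -0.0229]
tool_rot: [3.141, 0.0, 1.758]
contact_force: [-1.4, 0.3, 5.8]
opening: 0.0917
grip_force: 3.2
```

The fingers touch the bench at reported z = -0.0225, so the true tips are 22.5 mm behind the reported TCP. I'll back off 2 mm and grip.

Emit:
{"name": "step_arm", "arguments": {"commands": [{"translation": [0, 0, -2.5], "roll": 0}, {"translation": [0, 0, 0], "roll": 0}, {"translation": [0, 0, 0], "roll": 0}, {"translation": [0, 0, 0], "roll": 0}, {"translation": [0, 0, 0], "roll": 0}, {"translation": [0, 0, 0], "roll": 0}, {"translation": [0, 0, 0], "roll": 0}, {"translation": [0, 0, 0], "roll": 0}, {"translation": [0, 0, 0], "roll": 0}], "fingers": 0, "grip_force": 4}}

```text
time: 9.42
tool_pos: [0.5052, 0.0873, -0.0211]
tool_rot: [-3.141, -0.0, 1.758]
contact_force: [-0.9, 0.6, -0.3]
opening: 0.05
grip_force: 4.0
```

Gripped at 50 mm. Now I'll lift along an arc about the far bottom edge, so the block pivots up in the pads.

Emit:
{"name": "step_arm", "arguments": {"commands": [{"translation": [-2.2, 0, -5], "roll": 0}, {"translation": [-2.4, 0, -5], "roll": 0}, {"translation": [-2.9, 0, -4.6], "roll": 0}, {"translation": [-3.2, 0, -4.4], "roll": 0}, {"translation": [-3.6, 0, -4], "roll": 0}, {"translation": [-4, 0, -3.7], "roll": 0}, {"translation": [-4.3, 0, -3.2], "roll": 0}, {"translation": [-4.6, 0, -2.9], "roll": 0}, {"translation": [-4.8, 0, -2.5], "roll": 0}, {"translation": [-5, 0, -2.1], "roll": 0}, {"translation": [0, 0, 0], "roll": 0}]}}

```text
time: 10.33
tool_pos: [0.5128, 0.0499, 0.0168]
tool_rot: [3.141, 0.0, 1.757]
contact_force: [-0.3, -0.7, -1.9]
opening: 0.0499
grip_force: 4.0
```

```bash
cat >> h.py <<'E'
def txt(c,P,w=26,h=16,st=1,im=None):
    im=read_camera(c) if im is None else im
    m=proj(c,[P])[0].astype(int)
    hs=cv2.cvtColor(im,cv2.COLOR_RGB2HSV)
    print(c,"centre px",m)
    for r in range(m[1]-h,m[1]+h,st):
        s=""
        for x in range(m[0]-w,m[0]+w,st):
            H,S,V=map(int,hs[r,x])
            s+= "#" if (S>100 and H<20 and V>50) else (" " if V<75 else str(min(9,(V-75)//18)))
        print(s)
E
python3 - <<'E'
from h import *
print(observe()["tool_pos"])
P=[.512,.04,.04]
txt("side",P);txt("scene",P)
E
```

```text
[0.51282417 0.04994996 0.0168488 ]
side centre px [303 205]
55555522221    233                 22221       12   
55554433221  00320                 22221    12234   
55552345322123210                  22221    22222   
5555104532334422110                22221            
55553035323455222220         000   22221            
55555245322454222221        01110  22220            
44555455322454222221     001112110 22220            
12445455313445322221   00111112111 2222             
  023455313445322221  01111111211112220             
     134323445422221001221111121111222              
       1134455422221111221111121111220              
        145544422221111211111111111210              
        0455555222211112111110 00012210             
         4555552222111121111 #### 011110            
         4555552222111221110#### ###1111            
         4555552222111221111#### ####0111           
         2345452222122111111 ### #####1210          
          0234522221221111110##########2221         
            024322222222111110#### #####2210        
              0222221222111121## 
[... 1641 characters left out ...]
 02           2#         04556664              
231   02   11      132       133456540              
0231       01     0425      03555542                
 0231             24241   122456640                 
  0232           3424#1  145555440                  
   0232       14332482 123555630                    
    0232     168311587264555440                     
     0232   16860223887746632                       
      0232136885 01188852750                        
       023367785   18885040                         
        02454486    4653                            
         0232587                                    
           23564                                    
           02430
```

The block is pivoting as planned, with its face now tilted toward the side camera. Continuing to 90°.

Emit:
{"name": "step_arm", "arguments": {"commands": [{"translation": [-5.1, 0, -1.6], "roll": 0}, {"translation": [-5.2, 0, -1.2], "roll": 0}, {"translation": [-5.3, 0, -0.7], "roll": 0}, {"translation": [-5.4, 0, -0.2], "roll": 0}, {"translation": [-5.4, 0, 0.2], "roll": 0}, {"translation": [-5.4, 0, 0.7], "roll": 0}, {"translation": [-5.3, 0, 1.2], "roll": 0}, {"translation": [-5.2, 0, 1.6], "roll": 0}, {"translation": [0, 0, 0], "roll": 0}]}}

```text
time: 11.18
tool_pos: [0.5202, 0.0083, 0.016]
tool_rot: [-3.141, 0.0, 1.757]
contact_force: [0.7, -0.1, -1.8]
opening: 0.0498
grip_force: 4.0
```

Run:
```python
from h import *
print(observe()["tool_pos"])
P=[.52,.0,.04]
txt("side",P,28,26);
im=read_camera("scene");cv2.imwrite("pics/sc9.png",im[:,:,::-1]);txt("scene",P,22,14,im=im)
```

```text
[0.52018123 0.00834992 0.01603221]
side centre px [315 211]
                    #01110      3200    0122            
         0        #01110        0  0 0212221            
         0        1110             023532221            
                  10              2355532220            
                                  3455532220            
31                0                234522220            
5431             1331                042222             
555431       11  33430                12222             
55555431  0 022  21132                12222             
555555543331222  0  03                12222             
5555555555422220    140               12222             
555555555542222    233                12223             
555555555543322  00330                12223             
55555555334432212320                  22221             
555555551 3532244422110          00   22221             
44555555302542245422222         0110  22221             
 2445555434542245422222       001111  22220             
   23455545542245422222      01111110 2222              
     234545541
[... 2475 characters left out ...]
6660484       
              01          5666666446        
 00           0      0    4556666641        
 010  10     01#1        1565466663         
  0   21     01#5 0     1555556654          
       0     1324#     2563456640           
1           044213   14555555440            
31        1233272#  2564456632              
231     054441296013655555540               
0231   15861222785666555632                 
 0231136886 02268885666550                  
  023368785  025888547440                   
   02356586   038885250                     
    0252486    06664 0                      
     032474      000                        
      02451                                 
       023
```

```bash
cat >> h.py <<'E'
def theta(gx=25.,gz=21.,cam="side",off=.0415,im=None):
    """tilt of block about pads; gx,gz: grip point in block coords (mm, z from back). off: pad centre above reported TCP"""
    s=observe();t=s["tool_pos"]+[0,0,off];yaw=s["tool_rot"][2]
    X=np.array([np.cos(yaw),np.sin(yaw),0]);Y=np.array([-X[1],X[0],0]);Z=np.array([0,0,1.])
    im=read_camera(cam) if im is None else im;hs=cv2.cvtColor(im,cv2.COLOR_RGB2HSV)
    a=np.linspace(0,2*np.pi,60)
    best=[]
    lo=proj(cam,[t])[0].astype(int);m=np.zeros(im.shape[:2],np.uint8)
    y0,x0=lo[1]-45,lo[0]-40
    m[y0:lo[1]+45,x0:lo[0]+45]=((hs[...,1]>100)&(hs[...,0]<20)&(hs[...,2]>45))[y0:lo[1]+45,x0:lo[0]+45]
    m=cv2.morphologyEx(m,cv2.MORPH_CLOSE,np.ones((3,3)))
    n,l,st,ce=cv2.connectedComponentsWithStats(m);j=1+np.argmax(st[1:,4]);M=cv2.moments((l==j).astype(np.uint8))
    ob=np.array([M["mu20"],M["mu11"],M["mu02"]])/M["m00"];oc=ce[j]
    for th in np.radians(np.arange(-10,200,2.)):
        u=np.cos(th)*X+np.sin(th)*Z; w=-np.sin(th)*X+np.cos(th)*Z
        xb=-5+21*np.cos(a);yb=-3+14*np.sin(a)
        P=t+(np.outer(xb-gx,u)+np.outer(yb,Y)+(24-gz)*w)*.001
        q=proj(cam,P); mk=np.zeros(im.shape[:2],np.uint8);cv2.fillPoly(mk,[np.round(q*16).astype(np.int32)],1,shift=4)
        N=cv2.moments(mk)
        if N["m00"]<5: continue
        p=np.array([N["mu20"],N["mu11"],N["mu02"]])/N["m00"];c=np.array([N["m10"],N["m01"]])/N["m00"]
        best.append((np.abs(p-ob).sum(),round(np.degrees(th)),np.round(c-oc,1).tolist(),int(N["m00"]-M["m00"])))
    best.sort(key=lambda b:b[0]);print(cam,"obs",np.round(ob,1),M["m00"],*best[:4],sep="\n ")
E
python3 - <<'E'
from h import *
theta();theta(cam="scene")
E
```

```text
side
 obs
 [10.6  6.9 12.3]
 114.0
 (np.float64(6.396522710399512), 22, [-0.7, -4.2], 27)
 (np.float64(6.7916085964280315), 42, [-2.2, -1.4], 40)
 (np.float64(6.854409468756871), 24, [-0.6, -3.7], 33)
 (np.float64(7.05196956513871), 26, [-0.8, -3.6], 35)
scene
 obs
 [ 5.3 -1.   3. ]
 48.0
 (np.float64(4.07343927153596), 52, [-46.1, 32.4], -20)
 (np.float64(4.506510416657033), 54, [-45.5, 32.5], -24)
 (np.float64(4.635436190396581), 72, [-43.9, 35.5], -14)
 (np.float64(4.901872176559529), 32, [-47.2, 29.1], 20)
```

Emit:
{"name": "step_arm", "arguments": {"commands": [{"translation": [0, 0, -5], "roll": 0}, {"translation": [0, 0, -6], "roll": 0}, {"translation": [0, 0, -3], "roll": 0}, {"translation": [5, 0, 0], "roll": 0}, {"translation": [10, 0, 0], "roll": 0}, {"translation": [10, 0, 0], "roll": 0}, {"translation": [10, 0, 0], "roll": 0}, {"translation": [10, 0, 0], "roll": 0}, {"translation": [10, 0, 0], "roll": 0}, {"translation": [5, 0, 0], "roll": 0}, {"translation": [0, 0, 0], "roll": 0}, {"translation": [0, 0, 0], "roll": 0}], "grip_force": 3}}

```text
time: 12.38
tool_pos: [0.5089, 0.0687, 0.0304]
tool_rot: [3.142, 0.0, 1.759]
contact_force: [0.2, 0.3, -2.6]
opening: 0.05
grip_force: 3.0
```

Run:
```python
from h import *
im=read_camera("side");theta(im=im)
s=observe();print(s["tool_pos"],s["contact_force"]);txt("side",s["tool_pos"]+[0,0,.02],26,20,im=im)
```

```text
side
 obs
 [11.6 12.5 63.1]
 156.0
 (np.float64(50.784893371154126), 46, [-31.3, 45.2], -5)
 (np.float64(51.35859627892398), 48, [-31.6, 45.4], -5)
 (np.float64(52.108330944103784), 50, [-31.8, 45.5], -8)
 (np.float64(52.151657922451285), 42, [-31.0, 44.8], -6)
[0.50905914 0.06832514 0.03042127] [-0.31097305  0.38733628 -1.14986868]
side centre px [295 197]
55331    022  03332                 2322221011113220
555543321222  010040                 22222000000321 
555555542222  0   30                 22222 00100210 
5555555422220 0  031                 22222   00010  
555555543322  0 0240                 22222          
555554434422  01123                  22223          
5555531254222223210                  22223          
5555541054224445221110               22221          
5555553254223455222220               22221          
4445554454223455222220               22221          
2234554554223445222220          000  22221          
2223444554123444222220      02212110 22221          
2222223444234455322220    0132311000 2222           
2222222233244445322221   13231100000 2220          
[... 664 characters left out ...]
000# ##   #0100           
                  21122210000       ##110           
                  12121210000 # #   ##100           
                   2122220000 #  ## ##1000          
                   22122210000 ### ###2000          
                   12122210000## #####2100          
                    21122200000# ## ##31000         
                    11122210000# ## ##31000         
                    121222100000 #####10000         
                     211222000000 ###100000         
                     111222100000001210000          
                     12122210000000100000           
                      22222200000000000             
                      133322100000000
```

The block swung to roughly 72°, hanging. I'll lower its edge onto the bench and carry the arc to 90°.

Emit:
{"name": "step_arm", "arguments": {"commands": [{"translation": [0, 0, 5], "roll": 0}, {"translation": [0, 0, 4], "roll": 0}, {"translation": [-3, 0, 1], "roll": 0}, {"translation": [-4, 0, 0.5], "roll": 0}, {"translation": [-4, 0, 0.7], "roll": 0}, {"translation": [-4, 0, 0.8], "roll": 0}, {"translation": [-4, 0, 0.9], "roll": 0}, {"translation": [-4, 0, 1], "roll": 0}, {"translation": [-3, 0, 1], "roll": 0}, {"translation": [0, 0, 0], "roll": 0}, {"translation": [0, 0, 0], "roll": 0}]}}

```text
time: 13.35
tool_pos: [0.5136, 0.0424, 0.0153]
tool_rot: [-3.141, 0.0, 1.757]
contact_force: [1.4, -1.6, 1.6]
opening: 0.0495
grip_force: 3.0
```

Run:
```python
from h import *
im=read_camera("side")
s=observe();print(s["tool_pos"],s["contact_force"]);txt("side",s["tool_pos"]+[0,0,.02],22,26,im=im)
```

```text
[0.51350042 0.04255163 0.01533996] [ 1.63819277 -0.57845668  0.689503  ]
side centre px [302 206]
                001110      220    00110    
              001110        0    0212221    
             11110             023522221    
             110             02355522220    
                             14555522220    
             0                234552222     
         0   332                2342222     
21      12  13440                 12222     
5431110122  11033                 12222     
5554432222  0  040                12222     
55555422220    040                12222  122
5555542222    124        0110     02222  222
5554443322  02213      01223210   02222     
5553135422123310     012222323211 12222     
555202542234422221001122212323322 22221     
555422542234532222112122232332210 22221     
555543542234432222112223233221000 22221     
345545542235542222212323222110000 22220     
 23445541344442222213322211000000 2222      
   234541444542222213321000000000 2220      
     2332444542222222210000000000 221       
       14555552222211000000000000 22        
       14554
[... 212 characters left out ...]

        1345443222200000 # # ##00           
          23443222200000 #   ##00           
           034322220000     ###00           
            11322220000     ###00           
            11112220000     ###00           
            11112220000#    ###00           
            11212221000# #  ##200           
            12212221000# #####100           
            01212221000  #####000           
            01212221000 #####1000           
            022122210000####10000           
             12222210000  01100             
             012222100000000                
               0132100000000                
                 321000000                  
                   00000
```

The block now stands upright on its end: its edges are vertical and the bench carries it. I'll release and regrasp lower, near the back face, so gravity carries it on over.

Emit:
{"name": "step_arm", "arguments": {"commands": [{"translation": [0, 0, 0], "roll": 0}, {"translation": [0, 0, 0], "roll": 0}, {"translation": [0, 0, 0], "roll": 0}, {"translation": [0, 0, 0], "roll": 0}, {"translation": [0, 0, 0], "roll": 0}, {"translation": [4, 0, 4], "roll": 0}, {"translation": [6, 0, 6], "roll": 0}, {"translation": [5, 0, 5], "roll": 0}, {"translation": [2, 0, 2], "roll": 0}, {"translation": [0, 0, 0], "roll": 0}], "fingers": 0.75}}

```text
time: 14.23
tool_pos: [0.5098, 0.0603, -0.0024]
tool_rot: [-3.14, -0.001, 1.759]
contact_force: [0.2, -0.2, -0.1]
opening: 0.0688
grip_force: 0.0
```

Run:
```python
from h import *
im=read_camera("side")
s=observe();print(s["tool_pos"],s["contact_force"]);txt("side",s["tool_pos"]+[0,0,.02],22,22,im=im)
im=read_camera("wrist");cv2.imwrite("pics/w12.png",im[:,:,::-1])
k=get_calibration("wrist")
# rectify plane z=0.066 (top end) aligned to tool axes; report bright extent along tool X
t=s["tool_pos"];yaw=s["tool_rot"][2];X=np.array([np.cos(yaw),np.sin(yaw),0]);Y=np.array([-X[1],X[0],0])
g=cv2.cvtColor(im,cv2.COLOR_RGB2HSV)
pts=np.array([[t[0],t[1],.066]])+np.outer(np.arange(-40,41,2)*.001,X)
q=proj("wrist",pts,k)
print([(int(a),g[int(round(v)),int(round(u))].tolist()) for a,(u,v) in zip(range(-40,41,2),q) if 0<=v<400])
```

```text
[ 0.51018139  0.05994155 -0.00198788] [ 0.2534186   0.48111249 -0.95115913]
side centre px [297 210]
             0          0 0      23442222   
                        0          232222   
                                    22222   
       010                    0110  22222   
31     22322                0122221022221   
5432211223342             011222223222221   
5555422221023           02221222323322221   
5555422220  40         122122232332210121   
5555433220 040       01222222232321000121   
5553444220043      0132322222222210000121   
5541254221141    013333333223211000000120   
5552054222110    233333333322100000000120   
555325422322101  22233333221000000000012    
4554454223222220 22222232100000000000010    
2344454224222220 2112222000000000000001     
  23454234222220 221222200000000   0000     
    354344222220 21122220000000   #000      
    354445222220 1112222000000   ##000      
    245455322220 111222200000   ####00      
    145554322220 111222200000 # # ##00      
    145554422220 121222200000 #   ##00      
    145545422220 121222200000    ###10      
     4554
[... 1160 characters left out ...]
24, [22, 166, 220]), (-22, [21, 120, 195]), (-20, [25, 41, 180]), (-18, [26, 38, 203]), (-16, [26, 37, 184]), (-14, [22, 51, 146]), (-12, [26, 38, 194]), (-10, [26, 39, 181]), (-8, [26, 38, 194]), (-6, [27, 30, 169]), (-4, [104, 22, 128]), (-2, [103, 25, 144]), (0, [104, 21, 159]), (2, [105, 21, 174]), (4, [102, 21, 156]), (6, [102, 24, 141]), (8, [34, 14, 124]), (10, [26, 35, 173]), (12, [26, 35, 174]), (14, [25, 35, 174]), (16, [26, 35, 174]), (18, [26, 37, 174]), (20, [26, 35, 174]), (22, [27, 34, 173]), (24, [26, 35, 174]), (26, [26, 35, 173]), (28, [96, 18, 70]), (30, [107, 37, 62]), (32, [105, 40, 63]), (34, [105, 40, 63]), (36, [105, 40, 63]), (38, [107, 37, 62]), (40, [105, 40, 63])]
```

```bash
cat >> h.py <<'E'
def unproj(c,uv,z,k=None):
    k=k or get_calibration(c);K=k["camera_matrix"];T=k["world_from_camera"]
    d=np.array([(uv[0]-K[0,2])/K[0,0],-(uv[1]-K[1,2])/K[1,1],-1.]);d=T[:3,:3]@d
    return T[:3,3]+d*(z-T[2,3])/d[2]
E
python3 - <<'E'
from h import *
s=observe();t=s["tool_pos"];yaw=s["tool_rot"][2];X=np.array([np.cos(yaw),np.sin(yaw)]);Y=np.array([-X[1],X[0]])
for n,uv in dict(top=(306.5,191),left=(292,199.5),bot=(298.5,202.5)).items():
    p=unproj("side",uv,.066)[:2]-t[:2];print(n,np.round(1000*np.array([p@X,p@Y]),1))
# wrist: image below scene check
im=cv2.imread("pics/w12.png");k=get_calibration("wrist")
g=cv2.cvtColor(im,cv2.COLOR_BGR2GRAY)
for yy in (-20,20,0):
  pr=[]
  for a in range(-30,41,2):
    P=[[*(t[:2]+a*.001*X+yy*.001*Y),.066]];u,v=proj("wrist",P,k)[0];pr.append(int(g[int(round(v)),int(round(u))]))
  print(yy,pr)
# scene cam text
txt("scene",t+[0,0,.03],26,18)
E
```

```text
top [ -7.8 -22.5]
left [-10.9  30.2]
bot [-31.5  29.7]
-20 [58, 67, 169, 182, 182, 192, 197, 196, 187, 196, 197, 189, 167, 121, 132, 148, 160, 149, 134, 111, 168, 162, 86, 61, 57, 55, 55, 56, 56, 57, 56, 57, 56, 57, 56, 56]
20 [58, 67, 169, 181, 184, 197, 196, 197, 198, 199, 199, 199, 166, 121, 132, 149, 163, 150, 136, 110, 151, 75, 56, 56, 56, 56, 57, 57, 56, 56, 57, 56, 57, 56, 56, 56]
0 [58, 67, 169, 181, 179, 174, 196, 192, 138, 189, 191, 167, 166, 122, 132, 149, 162, 149, 135, 110, 169, 170, 169, 170, 170, 169, 169, 170, 169, 68, 56, 57, 56, 57, 56, 57]
scene centre px [338 220]
              1442      10  12488788861    11#      
             3342        0  2248878651 122 103  0   
           04531            32488861  23341332#     
           041              2358861  0222135510     
                    023     02575     02143620#     
                   13542     121      123526        
                 03454341      02   00431566        
                 35554330     034  133435784        
                 244541      1343 0454028880        
                  0330     02343
[... 500 characters left out ...]
   21   0            0  04442                     
31   01   23              0443                      
231       13        0    02420                      
0231            02      0332                        
 0231         0325    02330                         
  0231      033724   03420                          
   0231    057383   1331                            
    0231 01588387212430                             
     02322588847876420                              
      02336588278882                                
       0143388 67770                                
         22387 23330                                
          1382                                      
           16
```

Run:
```python
from h import *
k=np.load("pics/w2_k.npy",allow_pickle=True).item();t=np.array([.50416,.0904,.06663]);yaw=1.76
X=np.array([np.cos(yaw),np.sin(yaw)]);Y=np.array([-X[1],X[0]])
for uv in ((236,240),(406,240)):
  for dz in (0,.0225,.035):
    p=unproj("wrist",uv,t[2]+dz,k)[:2]-t[:2];print(uv,dz,np.round(1000*np.array([p@X,p@Y]),1))
im=cv2.imread("pics/w2_raw.png");g=cv2.cvtColor(im,cv2.COLOR_BGR2GRAY)
for r in range(232,300,4): print(r,g[r,160:250:3].tolist())
```

```text
(236, 240) 0 [-1.  54.5]
(236, 240) 0.0225 [ 9.3 47.7]
(236, 240) 0.035 [15.  43.9]
(406, 240) 0 [ -0.9 -55.8]
(406, 240) 0.0225 [  9.3 -49. ]
(406, 240) 0.035 [ 15.  -45.2]
232 [57, 57, 58, 57, 58, 58, 57, 57, 57, 57, 58, 58, 59, 58, 57, 57, 58, 58, 57, 58, 58, 58, 58, 57, 58, 58, 58, 58, 58, 57]
236 [57, 58, 57, 57, 57, 58, 58, 58, 56, 57, 57, 57, 58, 57, 58, 57, 57, 58, 57, 57, 57, 57, 58, 58, 60, 60, 57, 58, 58, 56]
240 [57, 57, 57, 58, 57, 57, 58, 57, 57, 58, 58, 58, 58, 58, 57, 58, 57, 58, 57, 58, 63, 84, 141, 204, 225, 123, 58, 57, 56, 57]
244 [57, 57, 58, 57, 56, 58, 58, 57, 57, 57, 58, 56, 57, 58, 58, 59, 63, 89, 148, 207, 232, 238, 239, 237, 164, 58, 38, 58, 56, 56]
248 [57, 58, 57, 57, 57, 56, 58, 58, 57, 57, 58, 58, 58, 61, 142, 208, 232, 238, 239, 239, 239, 239, 238, 179, 66, 42, 30, 56, 57, 57]
252 [58, 58, 58, 57, 57, 57, 57, 57, 57, 59, 57, 58, 78, 205, 238, 239, 239, 238, 238, 239, 239, 238, 204, 72, 45, 28, 30, 53, 57, 57]
256 [57, 58, 57, 57, 57, 57, 58, 57, 58, 57, 58, 114, 227, 238, 238, 239, 239, 239, 239, 238, 238, 219, 91, 48, 29, 28, 29, 51, 57, 56]
260 [59, 
[... 717 characters left out ...]
8, 238, 238, 239, 238, 239, 238, 238, 238, 196, 79, 50, 33, 29, 29, 28, 26, 27, 28, 49, 57, 57, 56]
284 [88, 90, 91, 87, 77, 177, 233, 234, 233, 233, 233, 233, 233, 233, 233, 214, 95, 54, 40, 32, 33, 33, 33, 33, 33, 42, 58, 58, 58, 58]
288 [115, 116, 116, 115, 115, 117, 118, 119, 119, 119, 119, 119, 119, 118, 119, 117, 115, 116, 115, 116, 116, 116, 116, 116, 116, 116, 116, 116, 116, 116]
292 [146, 146, 146, 146, 145, 145, 146, 145, 145, 146, 146, 146, 145, 143, 143, 144, 143, 143, 144, 142, 143, 143, 143, 143, 143, 143, 144, 143, 143, 142]
296 [159, 159, 159, 159, 159, 159, 158, 158, 159, 159, 159, 159, 158, 159, 159, 159, 159, 159, 159, 158, 158, 159, 158, 159, 159, 158, 159, 159, 160, 159]
```

The pads are centred in tool X. The block's back is at about X = -7 mm from them, so I'll shift -11 and regrip at 3 N.

Emit:
{"name": "step_arm", "arguments": {"commands": [{"translation": [-5, 0, 0], "roll": 0}, {"translation": [-6, 0, 0], "roll": 0}, {"translation": [0, 0, 0], "roll": 0}, {"translation": [0, 0, 0], "roll": 0}, {"translation": [0, 0, 0], "roll": 0}, {"translation": [0, 0, 0], "roll": 0}, {"translation": [0, 0, 0], "roll": 0}], "fingers": 0, "grip_force": 3}}

```text
time: 14.97
tool_pos: [0.5129, 0.0486, -0.0013]
tool_rot: [3.141, 0.0, 1.758]
contact_force: [1.1, -2.7, 2.2]
opening: 0.0501
grip_force: 3.0
```

Emit:
{"name": "step_arm", "arguments": {"commands": [{"translation": [0, 0, -4], "roll": 0}, {"translation": [0, 0, -6], "roll": 0}, {"translation": [0, 0, -5], "roll": 0}, {"translation": [0, 0, 0], "roll": 0}, {"translation": [0, 0, 0], "roll": 0}, {"translation": [0, 0, 0], "roll": 0}]}}

```text
time: 15.47
tool_pos: [0.5126, 0.0488, 0.0135]
tool_rot: [3.142, -0.0, 1.758]
contact_force: [-0.2, -0.2, -1.4]
opening: 0.0498
grip_force: 3.0
```

Run:
```python
from h import *
im=read_camera("side")
s=observe();print(s["tool_pos"],s["contact_force"],s["opening"]);txt("side",s["tool_pos"]+[0,0,.02],24,24,im=im)
txt("scene",s["tool_pos"]+[0,0,.02],24,20)
```

```text
[0.51247848 0.04875151 0.01338918] [-0.43295949  0.44303273 -2.27546442] 0.050127655069546424
side centre px [301 206]
     0        2110             0033522220       
              10              03355522220       
                              03455522220       
              01             10 234522221       
1         1  1342           12210 2422221       
431     012  33341          123321022222        
55432121122  00 23          222223232222        
5555544222200    40        0222222111222      01
555555422220   0040       12223211001222    1223
55555543322    223      1122322100001222    2222
555544444220 1012     112232210000001222        
555531454222232210  11333221000000001222        
5555302542234432211123322100000000001221        
5555423542234532222212210000000000001221        
4555544542234542222212000000000000001221        
1345545542234442222211000000000 00001220        
  03445541444542222212000000     000121         
    034441444542222212000000    #00012          
       23344555222221200000   ###00011          
        1445455222221200000 # ####001           
 
[... 2276 characters left out ...]
  
   21           2     0    0444443              
   21   01     0##  0     02444443              
1       11     02## 0    034444442              
31             3324    02344444430              
331           24323   03444444441               
1331       12332650 023444444442                
 1231     165412785034444444432                 
  0231   168312268863444444431                  
   0231146880 126888344444430                   
    023377880  1588834444320                    
     02364780   3666244430                      
      1433880     1114320                       
       123761      0231                         
        02520       10                          
         01
```

Emit:
{"name": "step_arm", "arguments": {"commands": [{"translation": [-2, 0, 4], "roll": 0}, {"translation": [-3, 0, 4], "roll": 0}, {"translation": [-4, 0, 2], "roll": 0}, {"translation": [-4, 0, 1], "roll": 0}, {"translation": [-4, 0, 0.5], "roll": 0}, {"translation": [-4, 0, 0.7], "roll": 0}, {"translation": [-4, 0, 1], "roll": 0}, {"translation": [-4, 0, 1.2], "roll": 0}, {"translation": [0, 0, 0], "roll": 0}]}}

```text
time: 16.32
tool_pos: [0.5182, 0.0194, -0.001]
tool_rot: [3.142, 0.0, 1.757]
contact_force: [0.3, -0.4, -2.0]
opening: 0.0498
grip_force: 3.0
```

Run:
```python
from h import *
im=read_camera("side")
s=observe();print(s["tool_pos"],s["contact_force"],s["opening"]);txt("side",s["tool_pos"]+[0,0,.02],24,24,im=im)
```

```text
[ 0.51815931  0.01973569 -0.00092871] [-0.18413069  0.88880251 -1.50395721] 0.050003907341860665
side centre px [310 216]
                1110            023542222       
               010              355542222       
               #                345532221       
                             210 23432221       
0              221           222110232221       
320        1  2433           212332222220       
55321     12  22132          232332212220       
555543220122000  030         23222100222        
5555555422220    040       0123211000222        
55555554222200   340     012322100001222        
55555554322200 0 33    01232210000001222        
555554444422113110    133221000000001222        
5555530254223452211001332100000000001222        
5555541054224442222113221000000000001222        
4555552354224442222212100000000000001221        
234555455422344222221210000000   000122         
  234545542134522222121000000   #000121         
    233554224453222212100000    #00012          
      034433445322221210000   # ##0010          
        2334455322221210000   # ##001           
         245455422221210000 #   ##000           
         345555422221210000    ###10            
         24554552222121000     ###10            
         14555542222121000   # ###00            
         04555452222121000#    ##100            
          1344452222121000# #####100            
            13452222121000  # ###100            
              132222121000  #####000            
               11222121000  ####1000            
               122221210000####10000            
               122121210000  #1000              
                1222221000000010                
                 01322100000000                 
                   3221000000                   
                     1000000                    
                        00
```

The pad friction holds it nearly upright, so I'll change method. I'll set it back standing, turn the tool a quarter turn, tip the block over with one finger and let it lean on the other.

Emit:
{"name": "step_arm", "arguments": {"commands": [{"translation": [0, 0, 1], "roll": 0}, {"translation": [0, 0, 0], "roll": 0}, {"translation": [0, 0, 0], "roll": 0}, {"translation": [0, 0, 0], "roll": 0}, {"translation": [0, 0, 0], "roll": 0}, {"translation": [0, 0, 0], "roll": 0}], "fingers": 1}}

```text
time: 16.87
tool_pos: [0.5181, 0.0203, -0.0018]
tool_rot: [3.141, -0.0, 1.758]
contact_force: [0.1, 0.9, 0.8]
opening: 0.0853
grip_force: 0.0
```

Emit:
{"name": "step_arm", "arguments": {"commands": [{"translation": [0, 0, -10], "roll": 0}, {"translation": [0, 0, -25], "roll": 0}, {"translation": [0, 0, -25], "roll": 0}, {"translation": [0, 0, -10], "roll": 0.1208}, {"translation": [0, 0, 0], "roll": 0.1208}, {"translation": [0, 0, 0], "roll": 0.1208}, {"translation": [0, 0, 0], "roll": 0.1208}, {"translation": [0, 0, 0], "roll": 0.1208}, {"translation": [0, 0, 0], "roll": 0.1208}, {"translation": [0, 0, 0], "roll": 0.1208}, {"translation": [0, 0, 0], "roll": 0.1208}, {"translation": [0, 0, 0], "roll": 0.1208}, {"translation": [0, 0, 0], "roll": 0.1208}, {"translation": [0, 0, 0], "roll": 0.1208}, {"translation": [0, 0, 0], "roll": 0.1208}, {"translation": [0, 0, 0], "roll": 0.1208}, {"translation": [0, 0, 0], "roll": 0}]}}

```text
time: 18.28
tool_pos: [0.5182, 0.0202, 0.0689]
tool_rot: [3.141, -0.001, 0.183]
contact_force: [0.2, 1.1, -0.2]
opening: 0.0919
grip_force: 0.0
```

Run:
```python
from h import *
s=observe();t=s["tool_pos"];yaw=s["tool_rot"][2];print(t,yaw,s["opening"])
# wrist view: text of rectified z=.066 plane in tool axes: right = tool +y, up = tool +x
k=get_calibration("wrist");im=read_camera("wrist")
X=np.array([np.cos(yaw),np.sin(yaw)]);Y=np.array([np.sin(yaw),-np.cos(yaw)])
g=cv2.cvtColor(im,cv2.COLOR_RGB2GRAY)
for z in (.066,0):
  print("z",z)
  for a in range(40,-41,-5):
    r=""
    for b in range(-60,61,3):
        P=[[*(t[:2]+a*.001*X+b*.001*Y),z]];u,v=proj("wrist",P,k)[0]
        r+=" " if not(0<=v<400 and 0<=u<640) else str(min(9,int(g[int(v),int(u)])//26))
    print("%4d"%a,r)
txt("side",[.519,.012,.035],20,22)
```

```text
[0.51823996 0.02020262 0.06888685] 0.18306079713810752 0.09187061620414515
z 0.066
  40 33333333333333333334444433333333333333333
  35 33333333333333333354454543333333333333333
  30 33333333333333333354455553333333333333333
  25 33333333333333333577777775333333333333333
  20 33333333333333333799999998333333333333333
  15 33333333333333333799899997333333333333333
  10 33333333333333333799899998333333333333333
   5 33333333333333333799899999333333333333333
   0 33333333333333333699899997333333333333333
  -5 73133333333333333699899996333333333333338
 -10 21233333333333333599899998333333333333322
 -15 11233333333333333899999999333333333333322
 -20 11133333333333333899999999333333333333322
 -25 11233333333333333488888887333333333333322
 -30 11333333333333333333333333333333333333322
 -35 13333333333333333333333333333333333333332
 -40 44444444444444444444444444444444444444444
z 0
  40 33333333333333333333333333333333333333333
  35 33333333333333333333333333333333333333333
  30 33333333333333333333333333333333333333333
  25 33333333333333333333333333333333333333333
  20 333333333333333334544
[... 1488 characters left out ...]
0000   # ##00          
         221122200000 # # ##00          
         211222200000 #   ##00          
         21122220000     ###00          
         21112220000   # ###00          
         21122220000#  # ###00          
         21122220000#    ##100          
         21122220000# # ###100          
         21122220000# # ###000          
         21122220000  #####000          
         21122220000 #####1000          
         221222200000####10000          
         222222200000 ##1000            
         01222220000000000              
           12222000000000               
             1220000000                 
               100000                   
                  00
```

The block stands square in the tool's view, with its top end at tool y from -9 to +15. I'll centre over it, lower to tip z≈52 mm, narrow the fingers and push it over to lean on the far finger.

Emit:
{"name": "step_arm", "arguments": {"commands": [{"translation": [-2, 3, 0], "roll": 0}, {"translation": [0, 0, 13], "roll": 0}, {"translation": [0, 0, 14], "roll": 0}, {"translation": [0, 0, 9], "roll": 0}, {"translation": [0, 0, 3], "roll": 0}, {"translation": [0, 0, 0], "roll": 0}], "fingers": 0.65}}

```text
time: 18.88
tool_pos: [0.5161, 0.0168, 0.0284]
tool_rot: [-3.141, 0.002, 0.188]
contact_force: [-0.5, -0.1, -0.2]
opening: 0.0605
grip_force: 0.0
```

Emit:
{"name": "step_arm", "arguments": {"commands": [{"translation": [0, 0, 0], "roll": 0}, {"translation": [0, 0, 0], "roll": 0}, {"translation": [0, 2, 0], "roll": 0}, {"translation": [0, 3, 0], "roll": 0}, {"translation": [0, 3, 0], "roll": 0}, {"translation": [0, 3, 0], "roll": 0}, {"translation": [0, 3, 0], "roll": 0}, {"translation": [0, 3, 0], "roll": 0}, {"translation": [0, 3, 0], "roll": 0}, {"translation": [0, 3, 0], "roll": 0}, {"translation": [0, 3, 0], "roll": 0}, {"translation": [0, 3, 0], "roll": 0}, {"translation": [0, 3, 0], "roll": 0}, {"translation": [0, 0, 0], "roll": 0}, {"translation": [0, 0, 0], "roll": 0}], "fingers": 0.45}}

```text
time: 20.13
tool_pos: [0.523, -0.0152, 0.0294]
tool_rot: [3.141, -0.001, 0.187]
contact_force: [0.0, -3.0, 2.8]
opening: 0.0412
grip_force: 1.7
```

```bash
cat >> h.py <<'E'
def wtxt(z,k=None,im=None,r=60):
    s=observe();t=s["tool_pos"];yaw=s["tool_rot"][2];print(s["time"],t,yaw,s["opening"],s["contact_force"])
    k=get_calibration("wrist");im=read_camera("wrist");cv2.imwrite("pics/wl.png",im[:,:,::-1])
    X=np.array([np.cos(yaw),np.sin(yaw)]);Y=np.array([np.sin(yaw),-np.cos(yaw)])
    hs=cv2.cvtColor(im,cv2.COLOR_RGB2HSV)
    for a in range(40,-41,-5):
        l=""
        for b in range(-r,r+1,3):
            u,v=proj("wrist",[[*(t[:2]+a*.001*X+b*.001*Y),z]],k)[0]
            if not(0<=v<400 and 0<=u<640): l+=" ";continue
            H,S,V=map(int,hs[int(v),int(u)]);l+="#" if S>100 and H<20 and V>50 else "." if V<75 else str(min(9,V//26))
        print("%4d"%a,l)
E
python3 - <<'E'
from h import *
wtxt(.05)
txt("side",observe()["tool_pos"]+[0,0,.01],24,22)
E
```

```text
20.1333 [ 0.52304334 -0.01519948  0.02935585] 0.1872513837419656 0.041231350252226184 [ 2.89656074e-05 -2.98503049e+00  2.82762917e+00]
  40 22222222222222332222222222222222222222222
  35 22222222223544444444433322222222222222222
  30 22222222225999997544444444444322322222222
  25 22222222224999999999986444455522222222322
  20 22222222226999999999999997555522222222222
  15 22222222324999999999999998545522222222222
  10 22222222226989999999999998545532222222222
   5 2222222356663699999999999854.666532222222
   0 222222666666.699999999999754.766666322222
  -5 ......466663.599999999999844.366665......
 -10 .......6666..699999999999854..66665......
 -15 .....546663...24899999999855...666673....
 -20 ....654666...222223799999855...766897....
 -25 ....6333333333333333333333333333333384...
 -30 33355444444444444444444444444444444478333
 -35 33.85666666666666666666666666666666679233
 -40 33395667766666666666666677777777777779333
side centre px [320 214]
          455551                  31032130014555
          455551                  21021122215555
          355551                  01001012
[... 941 characters left out ...]
               023333100000354420000000      
                 223332221010034200000000       
               123332222211000110000000         
             1233322222222100000000000          
            233322222221221000000000            
          123322222212112221000000              
          32222222111222222110000               
          2222221112222222221000                
           2222112222222222200                  
           12122222222222221                    
            22222222222221                      
            22222222221                         
             22222221                           
             12221                              
              110
```

The block now leans on the far finger at about 33°. I'll open and lower in steps so it slides down.

Emit:
{"name": "step_arm", "arguments": {"commands": [{"translation": [0, 0, 0], "roll": 0}, {"translation": [0, 0, 2], "roll": 0}, {"translation": [0, 0, 5], "roll": 0}, {"translation": [0, 0, 5], "roll": 0}], "fingers": 0.6}}

```text
time: 20.57
tool_pos: [0.5225, -0.0144, 0.0166]
tool_rot: [-3.141, -0.0, 0.188]
contact_force: [0.4, -0.9, -0.8]
opening: 0.0546
grip_force: 0.4
```

Emit:
{"name": "step_arm", "arguments": {"commands": [{"translation": [0, 0, 0], "roll": 0}, {"translation": [0, 0, 3], "roll": 0}, {"translation": [0, 0, 6], "roll": 0}, {"translation": [0, 0, 6], "roll": 0}, {"translation": [0, 0, 0], "roll": 0}], "fingers": 0.75}}

```text
time: 20.98
tool_pos: [0.5216, -0.0144, 0.0007]
tool_rot: [-3.141, 0.002, 0.187]
contact_force: [0.2, -0.8, -0.0]
opening: 0.0686
grip_force: 0.0
```

Run:
```python
from h import *
wtxt(.04)
txt("side",observe()["tool_pos"]+[0,0,.01],24,20)
```

```text
20.9833 [ 0.52164462 -0.01437217  0.00070162] 0.18733243140575628 0.06858524911347 [ 0.17013452 -0.83944834 -0.04901419]
  40 33333333333333333333333333333333333333333
  35 33333333333454444444454555544533333333333
  30 33333333333999999999999999999963333333333
  25 33333333333999999999999999999943333333333
  20 33333333333999999999999999999953333333333
  15 3333335772399999999999999999993.776333333
  10 333677774.399999999999999999994.477776333
   5 .3777775..399999999999999999995..57777753
   0 .777776...399999999999999999993...8777774
  -5 377776....3799999999999999999943...977775
 -10 33333333333334444444444444444433333343333
 -15 44444444444444444444444444444444444444444
 -20 66666666666666666666666666666666666666666
 -25 88888888888888888888888888887777777777777
 -30 .66653.3333333333333333333333333333399995
 -35 .6666333333333333333333333333333333399996
 -40 .6664333333333333333333333333333333359996
side centre px [320 224]
     155552                           0321155554
     155552                           2122155555
     055552                           2103255555
     055
[... 840 characters left out ...]
2333333333333333332555552221     
           22222223333333333333332555552100     
           22211122233333333333331555441000     
           22222122222333333333320554210000     
           2222221121222333333221 4420 0000     
           1222222211112223332100020 000000     
            012222222112222331000000000000      
              0122222222222220000 000000        
                01222222222220000000000         
                  1222222222200000000           
                    122222222000000             
                      122222200000              
                       012222000                
                         012200                 
                           01
```

The block now appears to lie flat, back up, between the fingers. I'll open fully and measure.

Emit:
{"name": "step_arm", "arguments": {"commands": [{"translation": [0, 0, -10], "roll": 0}, {"translation": [0, 0, -20], "roll": 0}, {"translation": [0, 0, -30], "roll": 0}, {"translation": [0, 0, -20], "roll": 0}, {"translation": [0, 0, 0], "roll": 0}, {"translation": [0, 0, 0], "roll": 0}], "fingers": 1}}

```text
time: 21.58
tool_pos: [0.5236, -0.0147, 0.0841]
tool_rot: [3.14, -0.004, 0.187]
contact_force: [0.5, -0.1, -0.5]
opening: 0.0913
grip_force: 0.0
```

```bash
cat >> h.py <<'E'
def rectfit(name,cx,cy,z,half=.06,n=600,thr=125):
    look(name,[(cx,cy,z)],half,n);i=cv2.imread(f"pics/{name}.png");g=cv2.cvtColor(i,cv2.COLOR_BGR2GRAY)
    m=(g>thr).astype(np.uint8);c=max(cv2.findContours(m,0,2)[0],key=cv2.contourArea)
    (u,v),(w,h),a=cv2.minAreaRect(c);s=2*half/n
    print("centre",cx-half+u*s,cy+half-v*s,"size mm",w*s*1e3,h*s*1e3,"ang",a)
    ap=cv2.approxPolyDP(c,8,True)[:,0];print(np.round(np.c_[cx-half+ap[:,0]*s,cy+half-ap[:,1]*s],4).tolist())
    for r in range(0,n,n//30): print("".join("." if g[r,q]<75 else str(min(9,g[r,q]//26)) for q in range(0,n,n//60)))
E
python3 - <<'E'
from h import *
s=observe();rectfit("w20",s["tool_pos"][0],s["tool_pos"][1],.024)
E
```

```text
21.5833 [ 0.52364599 -0.01474723  0.08409906] [ 3.14026068 -0.00374669  0.18744303] [-1.74572978e-01  4.65721793e-01  1.69499776e+00  9.80800546e-05
  9.76897527e-01  1.20872809e+00]
centre 0.5263074193009922 -0.013383980543400793 size mm 66.84909667968749 55.04349975585937 ang 80.07376098632812
[[0.5438, 0.0229], [0.5044, 0.0167], [0.4958, 0.0063], [0.5058, -0.0501], [0.5528, -0.0425], [0.5578, -0.0381], [0.5482, 0.0191]]
..2233333333333333333333333333333333333333333333333333333333
333333333333333333333333333333333333333333333333333333333333
333333333333333333333333333333333333333333333333333333333333
333333333333333333333333333333333333333333333333333333333333
333333333333333333333333333333333333333333333333333333333333
333333333333333333333333333333333333333333333333333333333333
333333333333333333333333333333333456789964433333333333333333
333333333333333333333446788999999999999975543333333333333333
333333333333333333369999999999999999999985543333333333333333
333333333333333334899999999999999999999996543333333333333333
333333333333333349999999999999999999999998544333333333333333
33
[... 456 characters left out ...]
99999999999997543333333333333
333333333333333333348999999999999999999999998544333333333333
333333333333333333349999999999999999999999999654333333333333
333333333333333333336999999999999999999999999754333333333333
333333333333333333334899999999999999999988764333333333333333
333333333333333333333799999998765443333333333333333333333333
333333333333333333333343333333333333333333333333333333333333
333333333333333333333333333333333333333333333333333333333333
333333333333333333333333333333333333333333333333333333333333
333333333333333333333333333333333333333333333333333333333333
333333333333333333333333333333333333333333333333333333333333
333333333333333333333333333333333333333333333333333333333333
```

It lies flat and back up with the broken corner at the upper left: x ≈ 0.504–0.496, y ≈ 0.017–0.006. Its centre is about (0.525, -0.0136). Next I'll look at the part from close by.

Emit:
{"name": "step_arm", "arguments": {"commands": [{"translation": [-14, 27, -6], "roll": 0}, {"translation": [-14, 27, -6], "roll": 0}, {"translation": [-14, 27, -6], "roll": 0}, {"translation": [-14, 27, -6], "roll": 0}, {"translation": [-14, 27, -6], "roll": 0}, {"translation": [-14, 27, -6], "roll": 0}, {"translation": [0, 0, 0], "roll": 0}, {"translation": [0, 0, 0], "roll": 0}]}}

```text
time: 22.3
tool_pos: [0.4694, -0.1904, 0.1174]
tool_rot: [-3.14, 0.001, 0.184]
contact_force: [0.5, -0.8, -0.9]
opening: 0.0919
grip_force: 0.0
```

Run:
```python
from h import *
look("w21",[(.472,-.19,.034)],.06,600)
print(search_frame("wrist","part_fossil")[:2],search_frame("wrist","part_face")[:2])
```

```text
22.3 [ 0.46942148 -0.19037748  0.11736375] [-3.14044407e+00  9.73148039e-04  1.84160672e-01] [-5.36838257e-01  3.98316232e-01  1.69856170e+00  2.54582027e-04
  1.04620393e+00  8.49670282e-01]
[{'at': [0.4772, -0.1898, 0.037], 'confidence': 0.85}] [{'at': [0.4759, -0.19, 0.0354], 'confidence': 0.64}]
```

View pics/w21.png

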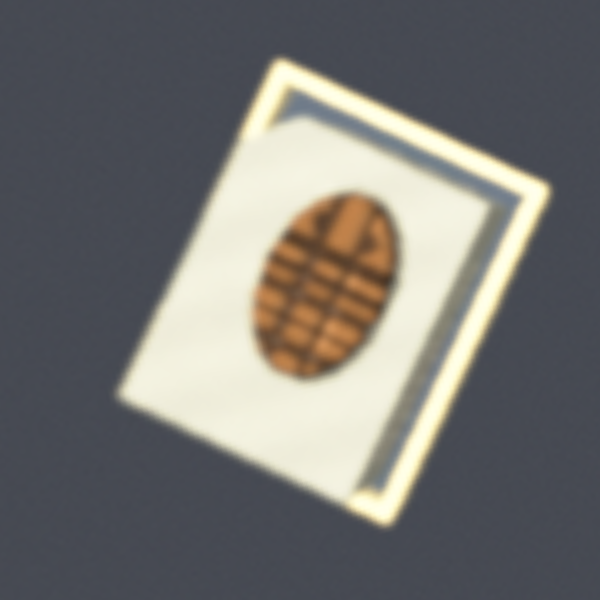

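This shows the part with its broken corner at the upper left (about (270,130)). The face corners are at (490,203), (347,502) and (118,397), so the face centre is (304,300), world (0.4728, -0.190), with x at 64.8°. I'll turn to the placing yaw here and measure the part's edges in the tool frame, so that any camera bias cancels against the block's own measurement.

Emit:
{"name": "step_arm", "arguments": {"commands": [{"translation": [0, 0, 5], "roll": 0.104}, {"translation": [0, 0, 5], "roll": 0.104}, {"translation": [0, 0, 5], "roll": 0.104}, {"translation": [0, 0, 5], "roll": 0.104}, {"translation": [0, 0, 3], "roll": 0.104}, {"translation": [0, 0, 0], "roll": 0.104}, {"translation": [0, 0, 0], "roll": 0}, {"translation": [0, 0, 0], "roll": 0}]}}

```text
time: 23.12
tool_pos: [0.4704, -0.1883, 0.0948]
tool_rot: [-3.141, 0.001, -0.432]
contact_force: [0.2, 0.7, 0.2]
opening: 0.0915
grip_force: 0.0
```

```bash
cat >> h.py <<'E'
def fit(cx,cy,yaw,z,nm,half=.06,n=960):
    """refine 66x50 rectangle (x along yaw) in plane z from the wrist camera; result also in tool axes"""
    s=observe();k=get_calibration("wrist");im=read_camera("wrist")[:,:,::-1].copy();cv2.imwrite(f"pics/{nm}_raw.png",im)
    g=cv2.GaussianBlur(cv2.cvtColor(rect(im,"wrist",cx,cy,z,half,n,k),cv2.COLOR_BGR2GRAY).astype(np.float32),(0,0),4)
    c=np.array([cx,cy]);S=n/(2*half*1000)
    for it in range(4):
        X=np.array([np.cos(yaw),np.sin(yaw)]);Y=np.array([-X[1],X[0]]);res={}
        for name,N,T,d,L in (("+x",X,Y,33,16),("-x",-X,Y,33,16),("+y",Y,X,25,20),("-y",-Y,X,25,20)):
            off=np.arange(-4,4.01,.1);tt=np.linspace(-L,L,41);o=[]
            for t in tt:
                p=c+(np.outer(d+off,N)+t*T)*.001
                u=((p[:,0]-(cx-half))*1e3*S).astype(np.float32);v=(((cy+half)-p[:,1])*1e3*S).astype(np.float32)
                f=cv2.remap(g,u.reshape(1,-1),v.reshape(1,-1),1)[0];gr=-np.gradient(f);j=np.argmax(gr);o.append(off[j] if gr[j]>.5 else np.nan)
            o=np.array(o);md=np.nanmedian(o);ok=np.abs(o-md)<.8
            a,b=np.polyfit(tt[ok],o[ok],1);res[name]=(b,a,ok.sum())
        r=res
        ang=np.median([-r["+x"][1],r["-x"][1],r["+y"][1],-r["-y"][1]])
        c=c+((r["+x"][0]-r["-x"][0])/2*X+(r["+y"][0]-r["-y"][0])/2*Y)*.001;yaw+=ang
    t=s["tool_pos"];ty=s["tool_rot"][2];TX=np.array([np.cos(ty),np.sin(ty)]);TY=np.array([TX[1],-TX[0]]);q=c-t[:2]
    print(s["time"],"tool",np.round(t,4),round(ty,4),"centre",np.round(c,4),"yaw",round(yaw,4),"in tool mm",np.round([q@TX*1e3,q@TY*1e3],2),"yaw-tool",round(yaw-ty,4))
    print({a:tuple(np.round(b,3)) for a,b in res.items()})
E
python3 - <<'E'
from h import *
fit(.4728,-.190,np.radians(64.8),.034,"p1")
E
```

```text
23.1167 tool [ 0.4704 -0.1883  0.0948] -0.4318 centre [ 0.4728 -0.1899] yaw 1.1261 in tool mm [2.86 0.44] yaw-tool 1.5579
{'+x': (np.float64(4.0), np.float64(0.0), np.float64(41.0)), '-x': (np.float64(3.971), np.float64(0.0), np.float64(41.0)), '+y': (np.float64(0.461), np.float64(-0.003), np.float64(41.0)), '-y': (np.float64(0.466), np.float64(0.002), np.float64(41.0))}
```

```bash
sed -i 's/np.arange(-4,4.01,.1)/np.arange(-2.5,2.51,.1)/' h.py
python3 - <<'E'
from h import *
fit(.4728,-.190,np.radians(64.8),.034,"p2")
s=observe();t=s["tool_pos"];k=get_calibration("wrist");im=cv2.imread("pics/p2_raw.png");g=cv2.cvtColor(im,cv2.COLOR_BGR2GRAY)
c=np.array([.4728,-.19]);X=np.array([np.cos(1.128),np.sin(1.128)]);Y=np.array([-X[1],X[0]])
for b in (-15,0,15):
  print(b,[int(g[int(v),int(u)]) for a in list(range(-42,-24,1))+[999]+list(range(26,43,1)) for u,v in proj("wrist",[[*(c+(a if a<900 else 0)*.001*X+b*.001*Y),.034]],k)])
E
```

```text
23.1667 tool [ 0.4704 -0.1885  0.0949] -0.4319 centre [ 0.4719 -0.1919] yaw 1.1272 in tool mm [2.73 2.45] yaw-tool 1.5591
{'+x': (np.float64(1.773), np.float64(-0.002), np.float64(41.0)), '-x': (np.float64(1.771), np.float64(-0.0), np.float64(41.0)), '+y': (np.float64(0.468), np.float64(-0.006), np.float64(41.0)), '-y': (np.float64(0.468), np.float64(0.001), np.float64(41.0))}
-15 [75, 74, 75, 79, 114, 204, 248, 252, 248, 241, 240, 239, 239, 238, 238, 238, 237, 238, 175, 242, 241, 241, 240, 239, 237, 227, 202, 239, 251, 251, 238, 94, 75, 75, 74, 74]
0 [74, 74, 75, 78, 116, 208, 249, 251, 246, 240, 241, 242, 242, 242, 242, 241, 241, 240, 121, 240, 241, 242, 243, 243, 242, 230, 204, 229, 250, 249, 207, 116, 79, 75, 74, 74]
15 [74, 74, 75, 79, 118, 210, 249, 251, 244, 237, 236, 236, 237, 238, 239, 239, 240, 240, 244, 241, 240, 238, 238, 238, 236, 226, 204, 246, 252, 250, 225, 141, 74, 74, 74, 75]
```

Run:
```python
from h import *
im=cv2.imread("pics/p2_raw.png");k=get_calibration("wrist");s=observe();t=s["tool_pos"];ty=s["tool_rot"][2]
hs=cv2.cvtColor(im,cv2.COLOR_BGR2HSV);m=((hs[...,1]>90)&((hs[...,0]<20))&(hs[...,2]<215)).astype(np.uint8)
m=cv2.morphologyEx(m,cv2.MORPH_CLOSE,np.ones((7,7)));n,l,st,ce=cv2.connectedComponentsWithStats(m)
j=max(range(1,n),key=lambda i:st[i,4] if 150<ce[i][0]<480 and ce[i][1]<330 else 0);print(ce[j],st[j])
TX=np.array([np.cos(ty),np.sin(ty)]);TY=np.array([TX[1],-TX[0]])
a=np.linspace(0,2*np.pi,80)
ob=(l==j).astype(np.uint8)
from scipy.optimize import minimize
def f(p):
    yaw=ty+np.pi/2-.012;X=np.array([np.cos(yaw),np.sin(yaw)]);Y=np.array([-X[1],X[0]])
    c=t[:2]+(p[0]*TX+p[1]*TY)*.001;mk=np.zeros((1600,2560),np.uint8);pts=[]
    for r,z in ((0,.034),(.4,.037),(.8,.040)):
        q=c+(np.outer(5+(20-r)*np.cos(a),X)+np.outer(-3+(13-r)*np.sin(a),Y))*.001
        pts.append(proj("wrist",np.c_[q,np.full(80,z)],k))
    h=cv2.convexHull(np.float32(np.vstack(pts)));cv2.fillPoly(mk,[np.int32(np.round(h*4+1.5))],1)
    M=cv2.moments(mk,True);return np.array([M["m10"]/M["m00"]/4-.375,M["m01"]/M["m00"]/4-.375]),M["m00"]/16
from itertools import product
p=np.array([2.8,.8])
for i in range(4):
    c0,A=f(p);J=np.array([(f(p+e)[0]-c0)/2 for e in (np.array([2,0]),np.array([0,2]))]).T
    p=p+np.linalg.solve(J,ce[j]-c0);print(p,A,st[j,4])
```

```text
[315.03317073 203.52292683] [ 292  190   47   28 1025]
[2.37571954 0.17436227] 1211.3125 1025
[2.37911991 0.18740943] 1209.75 1025
[2.38092966 0.18107303] 1210.625 1025
[2.38142444 0.1771934 ] 1210.4375 1025
```

The edge fit gives the part centre at about (2.8, 0.8) mm in the tool frame, and the fossil fit gives (2.4, 0.2). I'll use about (2.7, 0.55). Back to the block: grip it to centre it, release, and measure it the same way.

Emit:
{"name": "step_arm", "arguments": {"commands": [{"translation": [-4, -30.2, 0], "roll": 0}, {"translation": [-4, -30.2, 0], "roll": 0}, {"translation": [-4, -30.2, 0], "roll": 0}, {"translation": [-4, -30.2, 0], "roll": 0}, {"translation": [-4, -30.2, 0], "roll": 0}, {"translation": [-4, -30.2, 0], "roll": 0}, {"translation": [0, 0, 5], "roll": -0.103}, {"translation": [0, 0, 5], "roll": -0.103}, {"translation": [0, 0, 5], "roll": -0.103}, {"translation": [0, 0, 5], "roll": -0.103}, {"translation": [0, 0, 5], "roll": -0.103}, {"translation": [0, 0, 5], "roll": -0.103}, {"translation": [0, 0, 0], "roll": 0}]}}

```text
time: 24.3
tool_pos: [0.5245, -0.0147, 0.0643]
tool_rot: [-3.141, 0.002, 0.187]
contact_force: [-0.5, 0.0, 0.1]
opening: 0.0922
grip_force: 0.0
```

Run:
```python
from h import *
fit(.5248,-.0136,np.radians(99.5),.024,"b1")
```

```text
24.3 tool [ 0.5245 -0.0147  0.0643] 0.1872 centre [ 0.5243 -0.0137] yaw 1.7461 in tool mm [ 0.   -1.01] yaw-tool 1.5589
{'+x': (np.float64(-0.107), np.float64(-0.001), np.float64(41.0)), '-x': (np.float64(-0.115), np.float64(-0.002), np.float64(41.0)), '+y': (np.float64(-0.349), np.float64(-0.0), np.float64(41.0)), '-y': (np.float64(-0.346), np.float64(0.005), np.float64(41.0))}
```

Emit:
{"name": "step_arm", "arguments": {"commands": [{"translation": [0, -1, 25], "roll": 0}, {"translation": [0, 0, 25], "roll": 0}, {"translation": [0, 0, 20], "roll": 0}, {"translation": [0, 0, 9], "roll": 0}, {"translation": [0, 0, 4], "roll": 0}, {"translation": [0, 0, 0.5], "roll": 0}, {"translation": [0, 0, 0], "roll": 0}]}}

```text
time: 24.93
tool_pos: [0.5257, -0.0141, -0.0176]
tool_rot: [3.141, -0.001, 0.181]
contact_force: [-0.1, 0.4, 0.2]
opening: 0.0916
grip_force: 0.0
```

Emit:
{"name": "step_arm", "arguments": {"commands": [{"translation": [0, 0, 0], "roll": 0}, {"translation": [0, 0, 0], "roll": 0}, {"translation": [0, 0, 0], "roll": 0}, {"translation": [0, 0, 0], "roll": 0}, {"translation": [0, 0, 0], "roll": 0}, {"translation": [0, 0, 0], "roll": 0}], "fingers": 0, "grip_force": 8}}

```text
time: 25.43
tool_pos: [0.5252, -0.0141, -0.018]
tool_rot: [3.141, -0.001, 0.181]
contact_force: [-0.6, 0.1, 4.1]
opening: 0.0659
grip_force: 8.0
```

Emit:
{"name": "step_arm", "arguments": {"commands": [{"translation": [0, 0, 0], "roll": 0}, {"translation": [0, 0, 0], "roll": 0}, {"translation": [0, 0, 0], "roll": 0}, {"translation": [0, 0, 0], "roll": 0}, {"translation": [0, 0, -30], "roll": 0}, {"translation": [0, 0, -35], "roll": 0}, {"translation": [0, 0, -35], "roll": 0}, {"translation": [0, 0, -4], "roll": 0}, {"translation": [0, 0, 0], "roll": 0}, {"translation": [0, 0, 0], "roll": 0}], "fingers": 1}}

```text
time: 26.27
tool_pos: [0.5246, -0.014, 0.0853]
tool_rot: [-3.141, 0.0, 0.181]
contact_force: [-1.2, 0.0, -0.7]
opening: 0.0917
grip_force: 0.0
```

Run:
```python
from h import *
fit(.5248,-.0136,np.radians(100),.024,"b2")
```

```text
26.2667 tool [ 0.5246 -0.014   0.0853] 0.1814 centre [ 0.5244 -0.014 ] yaw 1.7478 in tool mm [-0.2   0.03] yaw-tool 1.5664
{'+x': (np.float64(-0.098), np.float64(-0.004), np.float64(41.0)), '-x': (np.float64(-0.102), np.float64(-0.003), np.float64(41.0)), '+y': (np.float64(-0.232), np.float64(-0.003), np.float64(41.0)), '-y': (np.float64(-0.217), np.float64(-0.001), np.float64(41.0))}
```

The block is at (-0.2, 0.0) mm in the tool frame with its yaw aligned, so the placing target is tool (0.4728, -0.190) at yaw -0.442. Now I'll grip and carry it.

Emit:
{"name": "step_arm", "arguments": {"commands": [{"translation": [0, 0, 30], "roll": 0}, {"translation": [0, 0, 35], "roll": 0}, {"translation": [0, 0, 25], "roll": 0}, {"translation": [0, 0, 10], "roll": 0}, {"translation": [0, 0, 4], "roll": 0}, {"translation": [0, 0, 0], "roll": 0}]}}

```text
time: 26.82
tool_pos: [0.5242, -0.0139, -0.0195]
tool_rot: [-3.141, 0.002, 0.181]
contact_force: [-0.1, -0.7, 1.1]
opening: 0.0922
grip_force: 0.0
```

Emit:
{"name": "step_arm", "arguments": {"commands": [{"translation": [0, 0, 0], "roll": 0}, {"translation": [0, 0, 0], "roll": 0}, {"translation": [0, 0, 0], "roll": 0}, {"translation": [0, 0, 0], "roll": 0}, {"translation": [0, 0, 0], "roll": 0}, {"translation": [0, 0, 0], "roll": 0}], "fingers": 0, "grip_force": 12}}

```text
time: 27.32
tool_pos: [0.5255, -0.0141, -0.0175]
tool_rot: [3.141, -0.002, 0.181]
contact_force: [-0.3, 0.7, 5.7]
opening: 0.0658
grip_force: 12.0
```

Emit:
{"name": "step_arm", "arguments": {"commands": [{"translation": [0, 0, -5], "roll": 0}, {"translation": [0, 0, -15], "roll": 0}, {"translation": [0, 0, -20], "roll": 0}, {"translation": [0, 0, -20], "roll": 0}, {"translation": [0, 0, -15], "roll": 0}, {"translation": [0, 0, -5], "roll": 0.104}, {"translation": [0, 0, 0], "roll": 0.104}, {"translation": [0, 0, 0], "roll": 0.104}, {"translation": [0, 0, 0], "roll": 0.104}, {"translation": [0, 0, 0], "roll": 0.104}, {"translation": [0, 0, 0], "roll": 0.104}, {"translation": [0, 0, 0], "roll": 0}]}}

```text
time: 28.32
tool_pos: [0.5246, -0.014, 0.0616]
tool_rot: [3.141, 0.001, -0.446]
contact_force: [-0.3, 1.1, -1.9]
opening: 0.066
grip_force: 12.0
```

I'll check the held block's front edge against the tool, since the arm gave a little while gripping.

Run:
```python
from h import *
for rep in range(2):
    s=observe();t=s["tool_pos"];ty=s["tool_rot"][2];k=get_calibration("wrist");im=read_camera("wrist")
    g=cv2.cvtColor(im,cv2.COLOR_RGB2GRAY).astype(np.float32)
    TX=np.array([np.cos(ty),np.sin(ty)]);TY=np.array([TX[1],-TX[0]])
    z=t[2]+.0195+.024   # bottom was 0 at reported -.0195..-.0175
    for b in (-15,-5,5,15):
        a=np.arange(-30,40,.25);P=np.c_[t[:2]+(np.outer(a,TX)+b*TY)*.001,np.full(len(a),z)]
        q=proj("wrist",P,k).astype(np.float32);f=cv2.remap(g,q[:,:1].T.copy(),q[:,1:].T.copy(),1)[0]
        print(b,[int(x) for x in f[::8]], "edges",[(float(a[i]),round(float(np.gradient(f)[i]))) for i in np.argsort(-np.abs(np.gradient(f)))[:6]])
print(t)
```

```text
-15 [76, 76, 76, 155, 181, 171, 152, 136, 114, 104, 99, 93, 227, 246, 246, 245, 245, 244, 244, 243, 243, 243, 243, 243, 243, 243, 243, 209, 131, 127, 123, 125, 81, 76, 76] edges [(-7.0, 24), (-6.75, 23), (-6.5, 22), (-6.25, 19), (24.5, -19), (24.25, -18)]
-5 [76, 76, 76, 154, 181, 171, 152, 135, 114, 104, 99, 92, 226, 245, 245, 244, 243, 243, 243, 243, 243, 243, 243, 242, 242, 242, 242, 199, 132, 126, 125, 122, 81, 76, 76] edges [(-7.0, 24), (-6.75, 23), (-6.5, 22), (-6.25, 20), (24.0, -18), (24.25, -17)]
5 [75, 76, 76, 152, 181, 170, 152, 135, 114, 103, 99, 92, 223, 243, 243, 243, 242, 243, 243, 242, 242, 242, 242, 242, 241, 241, 241, 198, 127, 118, 126, 124, 79, 77, 76] edges [(-7.0, 23), (-6.75, 23), (-6.5, 22), (-6.25, 20), (24.0, -18), (24.25, -17)]
15 [75, 76, 76, 153, 180, 170, 152, 135, 114, 104, 98, 93, 222, 242, 242, 242, 242, 242, 242, 242, 242, 242, 241, 241, 241, 241, 241, 197, 129, 123, 127, 124, 79, 76, 76] edges [(-7.0, 23), (-6.75, 23), (-6.5, 22), (-6.25, 19), (24.0, -18), (24.25, -17)]
-15 [75, 75, 76, 153, 181, 171, 152, 136, 114, 103, 99, 92, 226, 246, 246, 245, 
[... 277 characters left out ...]
2, 242, 242, 242, 242, 242, 242, 198, 131, 126, 125, 122, 82, 76, 76] edges [(-6.75, 23), (-7.0, 23), (-6.5, 23), (-6.25, 20), (24.0, -18), (24.25, -17)]
5 [76, 75, 75, 152, 180, 171, 151, 134, 113, 103, 98, 92, 222, 242, 242, 242, 242, 242, 242, 242, 242, 242, 242, 241, 241, 241, 241, 197, 127, 118, 125, 123, 79, 75, 76] edges [(-6.75, 22), (-6.5, 22), (-7.0, 22), (-6.25, 20), (24.0, -19), (24.25, -17)]
15 [76, 75, 77, 152, 180, 170, 151, 134, 114, 103, 98, 92, 221, 241, 241, 241, 242, 242, 241, 242, 242, 241, 241, 241, 241, 240, 240, 196, 129, 123, 127, 123, 78, 76, 76] edges [(-6.5, 22), (-7.0, 22), (-6.75, 21), (-6.25, 20), (24.0, -18), (24.25, -17)]
[ 0.52466164 -0.01400148  0.06158074]
```

Emit:
{"name": "step_arm", "arguments": {"commands": [{"translation": [1.4, 9, 0], "roll": 0}, {"translation": [3, 18, 0], "roll": 0}, {"translation": [4, 25, 0], "roll": 0}, {"translation": [4, 25, 0], "roll": 0}, {"translation": [4, 25, 0], "roll": 0}, {"translation": [4, 25, 0], "roll": 0}, {"translation": [4, 25, 0], "roll": 0}, {"translation": [3, 18, 0], "roll": 0}, {"translation": [2, 11, 0], "roll": 0}, {"translation": [0, 0, 0], "roll": 0}, {"translation": [0, 0, 0], "roll": 0}, {"translation": [0, 0, 0], "roll": 0}]}}

```text
time: 29.42
tool_pos: [0.474, -0.1894, 0.0615]
tool_rot: [-3.141, 0.0, -0.442]
contact_force: [-0.4, -0.0, -2.6]
opening: 0.0656
grip_force: 12.0
```

Emit:
{"name": "step_arm", "arguments": {"commands": [{"translation": [-0.5, 1, 8], "roll": 0}, {"translation": [0, 0, 12], "roll": 0}, {"translation": [0, 0, 10], "roll": 0}, {"translation": [0, 0, 5], "roll": 0}, {"translation": [0, 0, 0], "roll": 0}, {"translation": [0, 0, 0], "roll": 0}]}}

```text
time: 29.92
tool_pos: [0.4731, -0.1905, 0.0263]
tool_rot: [-3.141, 0.001, -0.442]
contact_force: [1.0, -0.4, -1.9]
opening: 0.0658
grip_force: 12.0
```

Emit:
{"name": "step_arm", "arguments": {"commands": [{"translation": [0, 0, 1.5], "roll": 0}, {"translation": [0, 0, 1.5], "roll": 0}, {"translation": [0, 0, 0], "roll": 0}, {"translation": [0, 0, 0], "roll": 0}]}}

```text
time: 30.25
tool_pos: [0.4732, -0.191, 0.0238]
tool_rot: [-3.142, -0.0, -0.443]
contact_force: [-0.4, -0.6, -2.2]
opening: 0.066
grip_force: 12.0
```

Emit:
{"name": "step_arm", "arguments": {"commands": [{"translation": [-0.3, -0.5, 1], "roll": 0}, {"translation": [0, 0, 1], "roll": 0}, {"translation": [0, 0, 1], "roll": 0}, {"translation": [0, 0, 0], "roll": 0}, {"translation": [0, 0, 0], "roll": 0}]}}

```text
time: 30.67
tool_pos: [0.473, -0.1903, 0.0205]
tool_rot: [-3.141, 0.0, -0.443]
contact_force: [0.9, -0.3, -1.4]
opening: 0.0656
grip_force: 12.0
```

Emit:
{"name": "step_arm", "arguments": {"commands": [{"translation": [0, 0, 1], "roll": 0}, {"translation": [0, 0, 1], "roll": 0}, {"translation": [0, 0, 0], "roll": 0}, {"translation": [0, 0, 0], "roll": 0}]}}

```text
time: 31.0
tool_pos: [0.473, -0.1903, 0.0185]
tool_rot: [-3.141, 0.0, -0.443]
contact_force: [0.6, -0.1, -2.3]
opening: 0.0658
grip_force: 12.0
```

It's below the mound's top with no contact force, so the mould is going over the trilobite. Continuing slowly.

Emit:
{"name": "step_arm", "arguments": {"commands": [{"translation": [0, 0, 0.8], "roll": 0}, {"translation": [0, 0, 0.7], "roll": 0}, {"translation": [0, 0, 0], "roll": 0}, {"translation": [0, 0, 0], "roll": 0}]}}

```text
time: 31.33
tool_pos: [0.473, -0.1903, 0.017]
tool_rot: [-3.142, 0.0, -0.443]
contact_force: [0.0, -0.3, -1.6]
opening: 0.0659
grip_force: 12.0
```

Emit:
{"name": "step_arm", "arguments": {"commands": [{"translation": [0, 0, 0.5], "roll": 0}, {"translation": [0, 0, 0.5], "roll": 0}, {"translation": [0, 0, 0], "roll": 0}, {"translation": [0, 0, 0], "roll": 0}]}}

```text
time: 31.67
tool_pos: [0.4732, -0.1903, 0.0165]
tool_rot: [-3.142, -0.0, -0.443]
contact_force: [-1.6, 0.8, 4.9]
opening: 0.0662
grip_force: 12.0
```

Contact came at the height expected for closing. Releasing and backing off.

Emit:
{"name": "step_arm", "arguments": {"commands": [{"translation": [0, 0, 0], "roll": 0}, {"translation": [0, 0, 0], "roll": 0}, {"translation": [0, 0, 0], "roll": 0}, {"translation": [0, 0, 0], "roll": 0}, {"translation": [0, 0, 0], "roll": 0}], "fingers": 0.95}}

```text
time: 32.08
tool_pos: [0.4731, -0.1903, 0.016]
tool_rot: [-3.141, 0.0, -0.443]
contact_force: [-0.4, 0.4, 0.6]
opening: 0.0867
grip_force: 0.0
```

Emit:
{"name": "step_arm", "arguments": {"commands": [{"translation": [0, 0, -10], "roll": 0}, {"translation": [0, 0, -25], "roll": 0}, {"translation": [0, 0, -30], "roll": 0}, {"translation": [0, 0, -25], "roll": 0}, {"translation": [0, 0, 0], "roll": 0}, {"translation": [0, 0, 0], "roll": 0}]}}

```text
time: 32.58
tool_pos: [0.474, -0.1908, 0.1081]
tool_rot: [3.141, -0.004, -0.443]
contact_force: [0.2, -0.3, -0.7]
opening: 0.0869
grip_force: 0.0
```

Run:
```python
from h import *
fit(.473,-.190,1.127,.058,"f1")
txt("side",[.473,-.19,.035],34,26);
txt("scene",[.473,-.19,.035],20,18)
```

```text
32.5833 tool [ 0.474  -0.1908  0.1081] -0.4425 centre [ 0.4726 -0.189 ] yaw 1.1255 in tool mm [-2.05 -1.12] yaw-tool 1.568
{'+x': (np.float64(0.789), np.float64(-0.002), np.float64(37.0)), '-x': (np.float64(0.863), np.float64(-0.004), np.float64(41.0)), '+y': (np.float64(-0.3), np.float64(-0.0), np.float64(41.0)), '-y': (np.float64(-0.28), np.float64(0.002), np.float64(41.0))}
side centre px [355 263]
                                        05542222111000              
                                        042100000                   
                                         1                          
                                                                    
                                                                    
                                                                    
                                         00                         
                                 0111111222                         
                        00111111223333333332                        
                       1223333333333333333330                       
     
[... 3687 characters left out ...]
42        
           611555555555555555553        
           510555555555555555443        
           430444444444443454435        
           441332222222221244426        
           441221111112111244418        
           441221221111112244419        
           341222222222222244408        
           151322222222222244407        
           1713322222222222444060       
           1702222222222222444052       
           1802222222222222444043       
           0902222222222112443033       
           0902211111111112431025       
           0902322333333445654456       
            845555655555666677774       
            566666655555555555553       
            453445554444443443332
```

The halves look stacked with no dark seam. I'll confirm the closed height with a light fingertip touch on top; it should meet at reported z ≈ 0.0355.

Emit:
{"name": "step_arm", "arguments": {"commands": [{"translation": [0, 0, 0], "roll": 0}, {"translation": [0, 0, 0], "roll": 0}, {"translation": [0, 0, 0], "roll": 0}, {"translation": [0, 0, 0], "roll": 0}, {"translation": [0, 0, 0], "roll": 0}, {"translation": [0, 0, 0], "roll": 0}, {"translation": [0, 0, 0], "roll": 0}, {"translation": [0, 0, 20], "roll": 0}, {"translation": [0, 0, 20], "roll": 0}, {"translation": [0, 0, 18], "roll": 0}, {"translation": [0, 0, 8], "roll": 0}, {"translation": [0, 0, 2], "roll": 0}, {"translation": [0, 0, 0], "roll": 0}, {"translation": [0, 0, 0], "roll": 0}], "fingers": 0.05, "grip_force": 3}}

```text
time: 33.9
tool_pos: [0.4737, -0.1907, 0.0389]
tool_rot: [3.142, -0.001, -0.443]
contact_force: [0.6, 0.2, -0.7]
opening: 0.0049
grip_force: 0.0
```

Emit:
{"name": "step_arm", "arguments": {"commands": [{"translation": [0, 0, 1], "roll": 0}, {"translation": [0, 0, 1], "roll": 0}, {"translation": [0, 0, 0], "roll": 0}, {"translation": [0, 0, 0], "roll": 0}]}}

```text
time: 34.23
tool_pos: [0.4732, -0.1904, 0.0365]
tool_rot: [-3.142, -0.001, -0.443]
contact_force: [0.2, -0.5, -1.2]
opening: 0.0045
grip_force: 0.0
```

Emit:
{"name": "step_arm", "arguments": {"commands": [{"translation": [0, 0, 0.5], "roll": 0}, {"translation": [0, 0, 0.5], "roll": 0}, {"translation": [0, 0, 0], "roll": 0}, {"translation": [0, 0, 0], "roll": 0}]}}

```text
time: 34.57
tool_pos: [0.4731, -0.1904, 0.0351]
tool_rot: [-3.142, -0.0, -0.443]
contact_force: [-0.2, -0.2, 1.1]
opening: 0.0047
grip_force: 0.1
```

Emit:
{"name": "step_arm", "arguments": {"commands": [{"translation": [0, 0, 0.5], "roll": 0}, {"translation": [0, 0, 0], "roll": 0}, {"translation": [0, 0, 0], "roll": 0}]}}

```text
time: 34.82
tool_pos: [0.4731, -0.1903, 0.0351]
tool_rot: [-3.142, -0.0, -0.443]
contact_force: [-1.3, 0.8, 5.1]
opening: 0.0044
grip_force: 2.5
```

Contact came at 0.0351, so the block's top is at about 57.8 mm, which means the halves are fully closed. Retreating and handing in.

Emit:
{"name": "step_arm", "arguments": {"commands": [{"translation": [0, 0, -5], "roll": 0}, {"translation": [0, 0, -20], "roll": 0}, {"translation": [0, 0, -30], "roll": 0}, {"translation": [0, 0, -30], "roll": 0}, {"translation": [0, 0, 0], "roll": 0}, {"translation": [0, 0, 0], "roll": 0}, {"translation": [0, 0, 0], "roll": 0}]}}

```text
time: 35.4
tool_pos: [0.4727, -0.1901, 0.1193]
tool_rot: [-3.141, 0.001, -0.443]
contact_force: [0.5, -0.2, 0.2]
opening: 0.0045
grip_force: 0.0
```

Run:
```python
from cell import *
print(observe()["time"],hand_in())
```

```text
the job is handed in; nothing more can be done
35.4 None
```

The matching counterpart is turned over and closed face down on the half in the tray; a fingertip touch put its top at about 57.8 mm against 58 mm for flush, and I handed the job in at 35.4 s without touching the other pieces (no verdict came back).

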